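Lock a ferrite ring on the test mount with its keyed washer

ROBOT

A 7-joint arm with a two-finger parallel gripper is mounted at the origin on the work surface. World frame = base frame: x ahead of the robot, y to its left, z up, the work surface at z = 0. Lengths are in m, angles in rad, forces in N, time in s.
With the tool pointing down it reaches from about 0.35 to 0.9 m from the base axis. Payload 8.1 kg.
Tool frame: the origin (TCP) lies on the centre line of the jaws, within the pads' length; the fingertips stand 22 mm ahead of it and the grasp point (between the pads) lies 3 mm ahead of it (arm.finger_overhang is the distance from the TCP to the fingertips, in m); z points along the fingers, y is the direction in which the jaws open and shut (so a half turn about z gives the same grasp; the last joint's range is limited). The gripper opens to 92 mm and grips with 3 to 60 N. Pads are 19 mm wide; open, the fingers measure 130 mm over their backs; the gripper's body (75 mm by 190 mm) begins 47 mm behind the grasp point.
Start: joints at [1.057, 0.434, 0.025, 1.573, -0.012, 1.134, -0.075], TCP at [0.25, -0.573, 0.249] pointing down, gripper open.
Joint ranges: [-2.62, 2.62], [-0.44, 2.09], [-1.27, 1.32], [0.08, 2.57], [-1.32, 4.46], [0.12, 2], [-2.74, 2.74]. Speed limits (rad/s): [2.22, 2.22, 3.01, 3.01, 3.14, 3.14, 3.14].

INTERFACE

Orientations are given as a rotation vector (axis times angle).
In Python, from cell import arm gives the robot as it stands. The module is installed in compiled form; this text tells all that it offers.
- The arm moves only by the tool step_arm, never from a script. Its argument "plan" is a list of rows, each an object of numbers: "wx", "wy", "wz": the turn, a rotation vector about the tool's x, y, z in units of 6 degrees (1.0 is 6 degrees); "tx", "ty", "tz": the shift along the tool's x, y, z in cm; "hand": the opening, from 0 (shut) to 1 (fully open). A call has exactly 10 rows; each row shifts and turns the commanded pose from where the row before left it, along the tool's axes as they then stand; what a row does not reach is not made up. A row lasts 1/12 s, in which the tool goes at most 41.7 mm and 7.16 degrees, less where a joint would pass 70% of its speed; a pose out of reach is approached as far as the arm can. A call is refused whole if a number of a shift passes 4.17 or a number of a turn 1, either way. A call with a gripper value outside its range is refused whole. The fingers move at their own pace and stop on an object; "force" is the grip in N (left out, the last holds). Time passes only in rows, so rows that do not move let the fingers close, or fill a call up. It gives the time, the measured TCP pose, the force and the opening at its end, in the units of the state.
- arm.observe(): the state, without advancing time (a new reading comes with each control period).
- arm.get_image(name): name is "side" or "top"; returns (picture, depth): 480x640x3 uint8, red, green, blue; 480x640 float32, m along the optical axis (not along the pixel's ray), 0 where there is no reading.
- arm.calibration(name): a dict with "mtx" (3x3 intrinsics, pixels), "R" (3x3) and "t" (3): a world point X has camera coordinates R X + t. Camera axes: x right, y down, z forward; pixel columns grow to the right and rows downward; lengths in m; the calibration is good to about 2 mm. A picture is of the moment at which its call begins. calibration takes no time and is no camera call.
- arm.sign_off(): hands the job in, once; it reports no verdict.
The state is a dict: "clock": time; "joints": joint angles; "dq": joint speeds; "joint_efforts": joint torques, N m; "position": TCP position; "ee_rot": TCP orientation; "force": force on the tool from outside, world axes, zero at the start; "ft_torque": the same for the moment, N m; "width": opening from 0.0 (shut) to 1.0 (fully open).
Only numpy, scipy, OpenCV 4.12 (cv2) and the standard library are available. Lean on these libraries where they do the work, as an engineer would, in place of code of your own. Each camera call takes 0.05 s, during which the arm holds its last target.

TASK

Get the test mount ready for the knurled nut: thread the grey ferrite magnet ring over the spindle to lie flat on the round baffle, then put the flanged keyed washer on over it and turn it, bearing down only lightly, until its tab drops into the spindle's keyway and the washer sits fully home, flat on the ring. Be gentle, as ferrite chips and the tab burrs if either is dropped, forced or wrenched round (keep every push well under 40 N), leave the other parts on the bench where they lie, and let go when it is seated.

Things in the scene. Friction and masses are not known exactly. Their poses are not given: they have to be found in the camera images.
- mount: the fixed screw-jack test mount: black cast-iron foot 150 x 130 mm and gear housing 70 mm high, a cast crank on its +x side, carrying a vertical threaded column with the round baffle and the keyed spindle. Origin: centre of its underside, on the vertical spindle axis; z up, x towards the crank. The crank is locked and is not needed; the baffle does not sink and the spindle does not turn.
- baffle_centre (a point): point on the spindle axis in the plane of the upper face of the round plywood baffle (130 mm across, 12 mm thick), 105 to 130 mm above the bench. Axes as the mount's. From it the steel spindle rises: 28 mm diameter up to a flat shoulder 34 mm above the baffle (its last 2.5 mm chamfered to 24 mm), then a thin threaded nose, 10 mm diameter, up to 50 mm above the baffle.
- shoulder_centre (a point): centre of the spindle's flat shoulder, 34 mm above the baffle; axes as the mount's. One keyway, 9 mm wide, its floor 9 mm from the axis, runs the whole 34 mm down the spindle's side, open at the shoulder. It faces the mount's +x (crank) side only roughly: anywhere within 40 degrees either way. It can be seen from above and felt.
- magnet_ring: plain dark grey ferrite magnet ring, outer diameter 64 mm, bore 36 mm, 12 mm thick, about 0.13 kg, lying flat. Origin: centre of its underside, z up. On the baffle it has 4 mm play all round the spindle.
- washer: the flanged keyed washer, steel, about 0.17 kg, standing flange down: flange 54 mm across and 6 mm thick, above it a knurled hub of 42 mm diameter, 24 mm high overall, through bore 29.5 mm (0.75 mm clear of the spindle all round). Origin: centre of the underside, z up, +x points from the axis to the tab inside the bore.
- tab (a point): middle of the underside of the washer's one tab, 13 mm above the washer's underside and 12.4 mm from its axis. The tab is 7.5 mm wide, 9 mm high and juts in to 10 mm from the axis. Out of line it comes to rest on the shoulder, washer underside 21 mm above the baffle; in line with the keyway (within about 5 degrees) it drops 9 mm more, until the washer lies on the ring, 12 mm above the baffle, and cannot turn.
- driver_frame: black pressed-steel cone-driver frame, open basket 166 mm across and 64 mm high, wide side up. Origin: centre of its underside. Leave it.
- dust_cap: squat chrome dome, 62 mm across, 19 mm high. Origin: centre of its underside. Leave it.
- former: thin brass tube (voice-coil former), 38 mm diameter, 34 mm high, standing. Origin: centre of its underside. Leave it.
- knurled_nut: knurled round brass nut, 28 mm diameter, 12 mm high. Origin: centre of its underside. Not used yet: leave it.
- top_plate: flat steel annular top plate, 80 mm across, bore 38 mm, 6 mm thick. Origin: centre of its underside. Leave it.
- screwdriver: screwdriver, 190 mm long, lying flat at the far side. Leave it.

How it is judged:
On the way, in this order (a step that is already met when the one before it is completed fails the run):
1. the ferrite ring lies on the baffle, round the spindle (horizontal distance between magnet_ring and baffle_centre below 0.007 m and z of magnet_ring in the frame of baffle_centre below 0.002 m and angle between magnet_ring's own z axis and vertical below 0.06 rad), for 0.2 s.
2. the washer is on the spindle above the ring (horizontal distance between washer and baffle_centre below 0.004 m and z of washer in the frame of baffle_centre between 0.01 and 0.032 m).
At the end, for the whole second after the job is handed in: The ferrite ring lies flat on the baffle round the spindle (within 2 mm in height, 7 mm of the axis); the washer lies on it with its tab in the keyway: underside within 2.5 mm of its home height of 12 mm above the baffle, within 3 mm of the axis, level within 0.06 rad; both at rest and released (all of step 1 and z of magnet_ring in the frame of baffle_centre above -0.002 m and horizontal distance between washer and baffle_centre below 0.003 m and z of washer in the frame of baffle_centre between 0.01 and 0.0145 m and angle between washer's own z axis and vertical below 0.06 rad and linear speed of each of washer, magnet_ring below 0.01 m/s); the robot touches nothing.
It fails at once if the washer is pressed or wrenched against the spindle or mount with more than 40 N (contact force between washer and mount above 40 N).
It fails at once if the ferrite ring is struck or pressed on the mount with more than 40 N (contact force between magnet_ring and mount above 40 N).
It fails at once if the washer is pressed on the ferrite ring with more than 40 N (contact force between washer and magnet_ring above 40 N).
It fails at once if a part that was to be left alone is shifted by more than 30 mm (distance of any of driver_frame, dust_cap, former, knurled_nut, top_plate, screwdriver from where it was at the start of the episode above 0.03 m).
It also fails if it takes over 72 s, if anything falls off the work surface, if the arm or the gripper's body presses on something with over 40 N, if the wrist force passes 120 N, or if a joint passes its speed limit or range.

## Working session

There is one attempt and no reset: what is moved stays moved. The work goes in short steps, Python scripts to look and compute and a tool call to move; the robot and the scene stay as the last step left them, time stands still between calls to the robot, and variables do not carry over. Pictures are saved under pics/ and viewed, and the job is handed in when it is done.

Besides the shell and the picture viewer there is one more tool, called after ">>>" as name([rows], argument=value, ...), one row to a line, values as JSON. step_arm: Moves the arm, as the interface text tells. Its arguments: {"type":"object","properties":{"plan":{"type":"array"},"force":{"type":"number"}},"required":["plan"]}

```bash
mkdir -p pics; cat > h.py <<'E'
import numpy as np, cv2
from cell import arm
def grab(n,tag):
    im,d=arm.get_image(n); cv2.imwrite(f'pics/{tag}.png',im[:,:,::-1]); np.savez(f'pics/{tag}.npz',im=im,d=d); return im,d
def cal(n):
    c=arm.calibration(n); return np.array(c['mtx']),np.array(c['R']),np.array(c['t']).reshape(3)
def ray(n,u,v,z):
    K,R,t=cal(n); C=-R.T@t; r=R.T@np.linalg.inv(K)@np.array([u,v,1.]); return C+r*(z-C[2])/r[2]
def proj(n,X):
    K,R,t=cal(n); p=K@(R@np.array(X)+t); return p[:2]/p[2]
def cloud(n,d):
    K,R,t=cal(n); v,u=np.mgrid[:480,:640]; p=np.stack([(u-K[0,2])/K[0,0]*d,(v-K[1,2])/K[1,1]*d,d],-1); return (p-t)@R
E
python3 - <<'E'
from h import *
print(arm.observe())
for n in('top','side'):
    grab(n,n+'0'); K,R,t=cal(n); print(n,K,-R.T@t,R)
E
```

```text
{'clock': 0.0, 'joints': array([ 1.05738268,  0.43521069,  0.02497211,  1.57409575, -0.01162075,
        1.13401826, -0.0750652 ]), 'dq': array([ 0.00137223,  0.00046811, -0.00092181, -0.00057441,  0.0025901 ,
       -0.00096473, -0.00056047]), 'joint_efforts': array([-2.09782270e-04, -6.67854452e+01,  9.84803326e-01, -3.14469266e+01,
       -6.05525309e-02,  4.28030721e-02,  1.89388270e-04]), 'position': array([ 0.24935974, -0.57257225,  0.2479531 ]), 'ee_rot': array([-3.07407273e+00, -6.40399531e-01,  6.97822685e-04]), 'force': array([-0.19424104,  0.07378888, -0.23445651]), 'ft_torque': array([0.02480368, 0.03288316, 0.03950982]), 'width': 0.9999296253209254}
top [[458.64692764   0.         323.21738881]
 [  0.         458.64692764 248.61298955]
 [  0.           0.           1.        ]] [0.4780938  0.08375789 1.10309611] [[-0.02152196 -0.99976716  0.00155907]
 [-0.99676244  0.02133639 -0.07752032]
 [ 0.07746901 -0.00322241 -0.99698955]]
side [[609.46819697   0.         321.68866756]
 [  0.         609.46819697 236.52519611]
 [  0.           0.           1.        ]] [-0.14504786  0.70704489  0.9179165 ] [[-0.64299599 -0.76572597  0.01482902]
 [-0.50600458  0.4102088  -0.75874113]
 [ 0.57490479 -0.49537105 -0.65122346]]
```

View pics/top0.png

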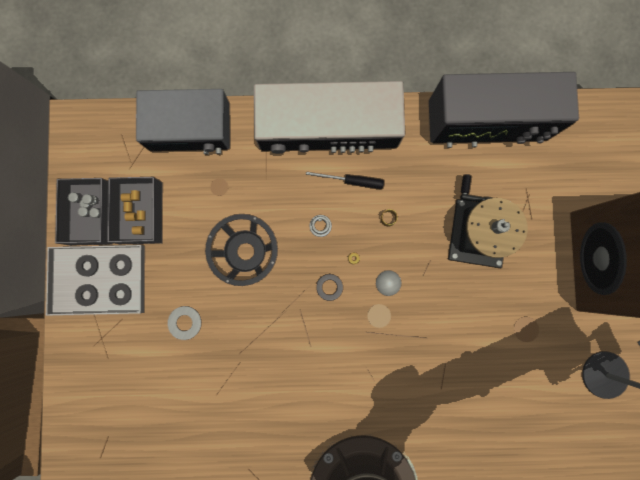

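View pics/side0.png

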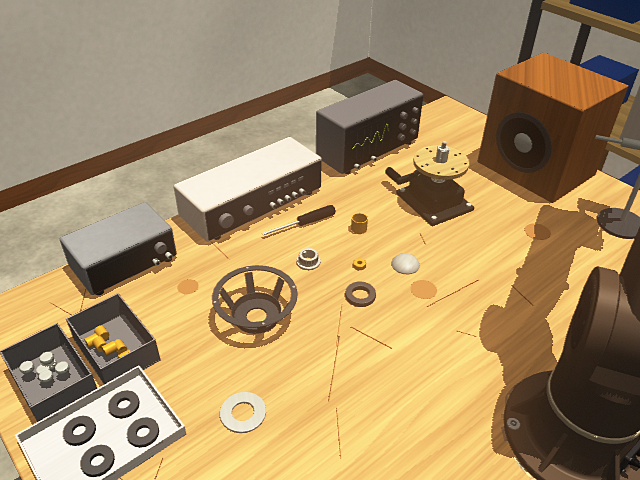

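The top view shows the ring at about (330,287), the washer at (320,226) and the spindle at (502,227) on the baffle, with the crank at (466,186). I'll zoom in next.

```bash
python3 - <<'E'
from h import *
im=np.load('pics/top0.npz')['im'];s=np.load('pics/side0.npz')['im']
def c(im,u,v,w,k): return cv2.resize(im[v-w:v+w,u-w:u+w],(k,k),interpolation=cv2.INTER_CUBIC)
a=np.vstack([np.hstack([c(im,497,225,20,300),c(im,320,226,20,300)]),np.hstack([c(s,308,258,20,300),c(s,443,155,30,300)])])
cv2.imwrite('pics/z0.png',a[:,:,::-1])
for nm,(u,v,w) in dict(ring=(330,287,20),washer=(320,226,17),baffle=(497,225,36)).items():
    d=np.load('pics/top0.npz')['d']; P=cloud('top',d)[v-w:v+w,u-w:u+w].reshape(-1,3)
    print(nm,np.histogram(P[:,2],bins=np.arange(-.005,.2,.005)))
    for lo,hi in [(.008,.016),(.003,.009),(.02,.028),(.1,.135),(.135,.15),(.15,.18)]:
        Q=P[(P[:,2]>lo)&(P[:,2]<hi)]
        if len(Q)>8: print(lo,hi,len(Q),np.median(Q,0),Q.min(0),Q.max(0),(Q.min(0)+Q.max(0))/2)
E
```

```text
ring (array([790, 392, 124, 259,   8,   0,   0,   0,   0,   0,   0,   0,   0,
         0,   0,   0,   0,   0,   0,   0,   0,   0,   0,   0,   0,   0,
         0,   0,   0,   0,   0,   0,   0,   0,   0,   0,   0,   0,   0,
         0]), array([-0.005,  0.   ,  0.005,  0.01 ,  0.015,  0.02 ,  0.025,  0.03 ,
        0.035,  0.04 ,  0.045,  0.05 ,  0.055,  0.06 ,  0.065,  0.07 ,
        0.075,  0.08 ,  0.085,  0.09 ,  0.095,  0.1  ,  0.105,  0.11 ,
        0.115,  0.12 ,  0.125,  0.13 ,  0.135,  0.14 ,  0.145,  0.15 ,
        0.155,  0.16 ,  0.165,  0.17 ,  0.175,  0.18 ,  0.185,  0.19 ,
        0.195]))
0.008 0.016 353 [0.47086536 0.06797557 0.01111558] [0.44042985 0.03740683 0.00801326] [0.50230264 0.09713516 0.01572426] [0.47136625 0.06727099 0.01186876]
0.003 0.009 98 [0.4731748  0.06252606 0.00700871] [0.43153005 0.01959534 0.00305468] [0.51841183 0.11177639 0.00893534] [0.47497094 0.06568587 0.00599501]
washer (array([534, 384,  67,   7,  20, 100,  20,   0,   0,   0,   0,   0,   0,
         0,   0,   0,   0,   0,   0,   0,   0,   0,   0,   0,   0,   0,
         0,   0,   0,   0,   
[... 1844 characters left out ...]
0.61069272 -0.33662388  0.0060162 ]
0.02 0.028 37 [ 0.60141324 -0.25247915  0.02390785] [ 0.53887033 -0.29948937  0.02019763] [ 0.64672666 -0.24497389  0.02799289] [ 0.5927985  -0.27223163  0.02409526]
0.1 0.135 2703 [ 0.5909885  -0.2906586   0.12379394] [ 0.52815484 -0.35953395  0.11094762] [ 0.6564295  -0.22980209  0.13430335] [ 0.59229217 -0.29466802  0.12262548]
0.135 0.15 35 [ 0.59034658 -0.2833274   0.14463051] [ 0.57911633 -0.2944113   0.13509612] [ 0.6049648  -0.28048035  0.14925505] [ 0.59204057 -0.28744582  0.14217559]
0.15 0.18 145 [ 0.59070888 -0.29103989  0.15798661] [ 0.57881944 -0.30778091  0.15002867] [ 0.6058894  -0.28035957  0.17595394] [ 0.59235442 -0.29407024  0.16299131]
```

View pics/z0.png

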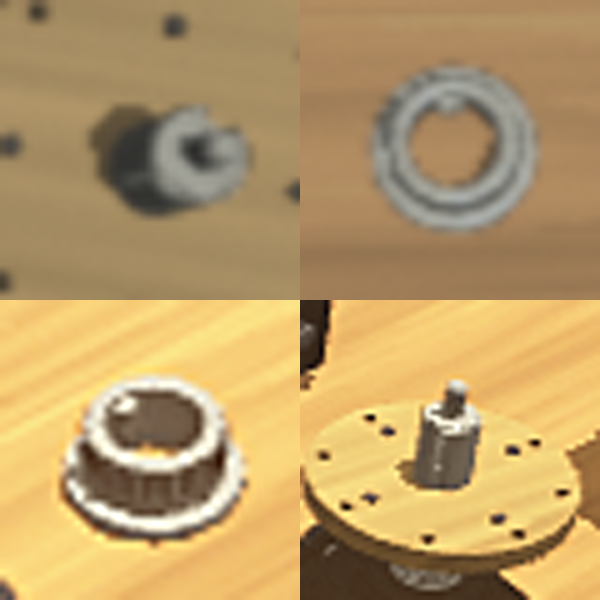

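```bash
python3 - <<'E'
from h import *
for n in('top','side'):
    z=np.load(f'pics/{n}0.npz'); im=z['im']; g=cv2.cvtColor(im,cv2.COLOR_RGB2HSV)
    print(n)
    # steel: low saturation
    for nm,X,h,w in [('ring',(.471,.0675,.012),.012,24),('washer',(.62,.0855,.012),.024,20),('spindle',(.592,-.294,.1575),.1575,16)]:
        u,v=proj(n,X); u0,v0=int(u)-w,int(v)-w
        S=g[v0:v0+2*w,u0:u0+2*w,1]; V=g[v0:v0+2*w,u0:u0+2*w,2]
        m=((S<70)).astype(np.uint8)
        cs,_=cv2.findContours(m,cv2.RETR_CCOMP,cv2.CHAIN_APPROX_NONE)
        for c in cs:
            if len(c)>=12:
                e=cv2.fitEllipse(c); cc=np.array(e[0])+[u0,v0]
                print(nm,np.round(cc,2),np.round(e[1],1),'ray',[np.round(ray(n,*cc,hh),4) for hh in ((0,.006,.012,.024) if nm!='spindle' else (.1575,))])
im=np.load('pics/top0.npz')['im'];s=np.load('pics/side0.npz')['im']
def c(im,u,v,w,k): return cv2.resize(im[v-w:v+w,u-w:u+w],(k,k),interpolation=cv2.INTER_NEAREST)
us=proj('side',(.592,-.294,.1575)).astype(int); ut=proj('top',(.592,-.294,.1575)).astype(int);print(us,ut)
cv2.imwrite('pics/z1.png',np.hstack([c(im,*ut,10,390),c(s,*us,14,390)])[:,:,::-1])
E
```

```text
top
ring [329.17 286.97] [25.2 25.8] ray [array([0.4713, 0.0679, 0.    ]), array([0.4713, 0.068 , 0.006 ]), array([0.4714, 0.0681, 0.012 ]), array([0.4715, 0.0683, 0.024 ])]
ring [329.07 286.95] [16.2 16.4] ray [array([0.4714, 0.0682, 0.    ]), array([0.4714, 0.0682, 0.006 ]), array([0.4714, 0.0683, 0.012 ]), array([0.4715, 0.0685, 0.024 ])]
washer [320.17 225.48] [21.3 21.6] ray [array([0.6201, 0.0864, 0.    ]), array([0.6194, 0.0863, 0.006 ]), array([0.6186, 0.0863, 0.012 ]), array([0.6171, 0.0863, 0.024 ])]
washer [319.89 225.  ] [11.6 12.4] ray [array([0.6213, 0.087 , 0.    ]), array([0.6205, 0.087 , 0.006 ]), array([0.6198, 0.087 , 0.012 ]), array([0.6182, 0.0869, 0.024 ])]
spindle [500.35 226.02] [12.9 18. ] ray [array([ 0.5908, -0.2882,  0.1575])]
side
washer [308.24 258.53] [20.5 22.4] ray [array([0.6267, 0.0802, 0.    ]), array([0.6217, 0.0843, 0.006 ]), array([0.6166, 0.0884, 0.012 ]), array([0.6065, 0.0966, 0.024 ])]
washer [307.55 261.02] [11.7 21. ] ray [array([0.6213, 0.0865, 0.    ]), array([0.6163, 0.0905, 0.006 ]), array([0.6113, 0.0946, 0.012 ]), array([0.6013, 0.1027, 0.024 ])]
washer [308.41 254.02] [10.1 13.5] ray [array([0.638 , 0.0705, 0.    ]), array([0.6329, 0.0747, 0.006 ]), array([0.6278, 0.0788, 0.012 ]), array([0.6175, 0.0872, 0.024 ])]
spindle [443.1  152.28] [ 9.1 18. ] ray [array([ 0.5781, -0.279 ,  0.1575])]
[442 147] [503 225]
```

View pics/z1.png

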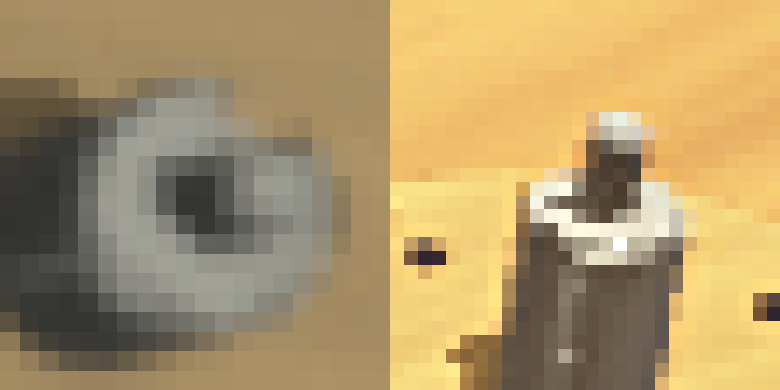

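```bash
python3 - <<'E'
from h import *
im=np.load('pics/top0.npz')['im'];s=np.load('pics/side0.npz')['im']
def c(im,u,v,w,k): return cv2.resize(im[v-w:v+w,u-w:u+w],(k,k),interpolation=cv2.INTER_NEAREST)
cv2.imwrite('pics/z2.png',np.hstack([c(im,320,225,13,390),c(s,308,256,13,390)])[:,:,::-1])
print(ray('top',502.9,225,.155), proj('side',(.592,-.294,.1575)),proj('top',(.592,-.294,.1575)))
print('notch',ray('top',493+275/19.5-.5,215+125/19.5-.5,.155))
# column foot black edges for mount yaw
for p in [(460,200),(450,258),(502,267)]: print(ray('top',*p,.012))
E
```

```text
[ 0.59307697 -0.29456467  0.155     ] [442.87868436 147.51538787] [503.12740129 225.36536829]
notch [ 0.60148991 -0.30273125  0.155     ]
[ 0.67317079 -0.25146765  0.012     ]
[ 0.53397347 -0.22138631  0.012     ]
[ 0.50988248 -0.34425833  0.012     ]
```

View pics/z2.png

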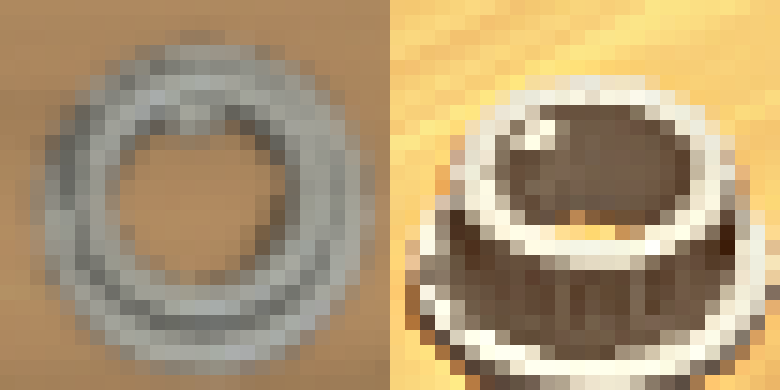

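>>> step_arm([
  {"wz": 1},
  {"wz": 1},
  {"wz": 1},
  {"wz": 0.93},
  {},
  {},
  {},
  {},
  {},
  {},
])

```text
invalid input at $.plan[0]: expected keys wx, wy, wz, tx, ty, tz, hand
```

>>> step_arm([
  {"wx": 0,"wy": 0,"wz": 1,"tx": 0,"ty": 0,"tz": 0,"hand": 1},
  {"wx": 0,"wy": 0,"wz": 1,"tx": 0,"ty": 0,"tz": 0,"hand": 1},
  {"wx": 0,"wy": 0,"wz": 1,"tx": 0,"ty": 0,"tz": 0,"hand": 1},
  {"wx": 0,"wy": 0,"wz": 0.92,"tx": 0,"ty": 0,"tz": 0,"hand": 1},
  {"wx": 0,"wy": 0,"wz": 0,"tx": 1,"ty": -3,"tz": 0,"hand": 1},
  {"wx": 0,"wy": 0,"wz": 0,"tx": 1,"ty": -3,"tz": 0,"hand": 1},
  {"wx": 0,"wy": 0,"wz": 0,"tx": 1,"ty": -3,"tz": 0,"hand": 1},
  {"wx": 0,"wy": 0,"wz": 0,"tx": 1,"ty": -3,"tz": 0,"hand": 1},
  {"wx": 0,"wy": 0,"wz": 0,"tx": 1,"ty": -3,"tz": 0,"hand": 1},
  {"wx": 0,"wy": 0,"wz": 0,"tx": 1,"ty": -3,"tz": 0,"hand": 1},
])

```text
clock: 0.93
position: [0.3096, -0.3913, 0.2485]
ee_rot: [-3.141, -0.0, 0.001]
force: [1.1, -0.4, -0.6]
width: 0.999
```

>>> step_arm([
  {"wx": 0,"wy": 0,"wz": 0,"tx": 1.2,"ty": -3.6,"tz": 0,"hand": 1},
  {"wx": 0,"wy": 0,"wz": 0,"tx": 1.2,"ty": -3.6,"tz": 0,"hand": 1},
  {"wx": 0,"wy": 0,"wz": 0,"tx": 1.2,"ty": -3.6,"tz": 0,"hand": 1},
  {"wx": 0,"wy": 0,"wz": 0,"tx": 1.2,"ty": -3.6,"tz": 0,"hand": 1},
  {"wx": 0,"wy": 0,"wz": 0,"tx": 1.2,"ty": -3.6,"tz": 0,"hand": 1},
  {"wx": 0,"wy": 0,"wz": 0,"tx": 1.2,"ty": -3.6,"tz": 0,"hand": 1},
  {"wx": 0,"wy": 0,"wz": 0,"tx": 1.2,"ty": -3.6,"tz": 0,"hand": 1},
  {"wx": 0,"wy": 0,"wz": 0,"tx": 1.2,"ty": -3.6,"tz": 0,"hand": 1},
  {"wx": 0,"wy": 0,"wz": 0,"tx": 1.2,"ty": -3.6,"tz": 0,"hand": 1},
  {"wx": 0,"wy": 0,"wz": 0,"tx": 1.2,"ty": -3.6,"tz": 0,"hand": 1},
])

```text
clock: 1.77
position: [0.4294, -0.0312, 0.2487]
ee_rot: [3.141, 0.0, 0.0]
force: [1.0, -0.5, 0.3]
width: 0.997
```

>>> step_arm([
  {"wx": 0,"wy": 0,"wz": 0,"tx": 1.4,"ty": -3,"tz": 0,"hand": 1},
  {"wx": 0,"wy": 0,"wz": 0,"tx": 1.4,"ty": -3,"tz": 2,"hand": 1},
  {"wx": 0,"wy": 0,"wz": 0,"tx": 1,"ty": -3,"tz": 3,"hand": 1},
  {"wx": 0,"wy": 0,"wz": 0,"tx": 0.38,"ty": -0.9,"tz": 3,"hand": 1},
  {"wx": 0,"wy": 0,"wz": 0,"tx": 0,"ty": 0,"tz": 3,"hand": 1},
  {"wx": 0,"wy": 0,"wz": 0,"tx": 0,"ty": 0,"tz": 3,"hand": 1},
  {"wx": 0,"wy": 0,"wz": 0,"tx": 0,"ty": 0,"tz": 3,"hand": 1},
  {"wx": 0,"wy": 0,"wz": 0,"tx": 0,"ty": 0,"tz": 2,"hand": 1},
  {"wx": 0,"wy": 0,"wz": 0,"tx": 0,"ty": 0,"tz": 0,"hand": 1},
  {"wx": 0,"wy": 0,"wz": 0,"tx": 0,"ty": 0,"tz": 0,"hand": 1},
])

```text
clock: 2.6
position: [0.47, 0.0646, 0.0595]
ee_rot: [3.141, 0.001, -0.004]
force: [-0.3, 0.7, 0.7]
width: 1.002
```

>>> step_arm([
  {"wx": 0,"wy": 0,"wz": 0,"tx": 0.14,"ty": -0.34,"tz": 0.8,"hand": 1},
  {"wx": 0,"wy": 0,"wz": 0,"tx": 0,"ty": 0,"tz": 1,"hand": 1},
  {"wx": 0,"wy": 0,"wz": 0,"tx": 0,"ty": 0,"tz": 1,"hand": 1},
  {"wx": 0,"wy": 0,"wz": 0,"tx": 0,"ty": 0,"tz": 0.6,"hand": 1},
  {"wx": 0,"wy": 0,"wz": 0,"tx": 0,"ty": 0,"tz": 0,"hand": 0.8},
  {"wx": 0,"wy": 0,"wz": 0,"tx": 0,"ty": 0,"tz": 0,"hand": 0.6},
  {"wx": 0,"wy": 0,"wz": 0,"tx": 0,"ty": 0,"tz": 0,"hand": 0.6},
  {"wx": 0,"wy": 0,"wz": 0,"tx": 0,"ty": 0,"tz": 0,"hand": 0.6},
  {"wx": 0,"wy": 0,"wz": 0,"tx": 0,"ty": 0,"tz": 0,"hand": 0.6},
  {"wx": 0,"wy": 0,"wz": 0,"tx": 0,"ty": 0,"tz": 0,"hand": 0.6},
], force=15)

```text
clock: 3.43
position: [0.4724, 0.0681, 0.0264]
ee_rot: [-3.142, -0.0, -0.001]
force: [0.6, 0.4, 1.9]
width: 0.691
```

>>> step_arm([
  {"wx": 0,"wy": 0,"wz": 0,"tx": 0,"ty": 0,"tz": -1.4,"hand": 0.6},
  {"wx": 0,"wy": 0,"wz": 0,"tx": 0,"ty": 0,"tz": -3,"hand": 0.6},
  {"wx": 0,"wy": 0,"wz": 0,"tx": 0,"ty": 0,"tz": -3,"hand": 0.6},
  {"wx": 0,"wy": 0,"wz": 0,"tx": 0,"ty": 0,"tz": -3,"hand": 0.6},
  {"wx": 0,"wy": 0,"wz": 0,"tx": 0,"ty": 0,"tz": -3,"hand": 0.6},
  {"wx": 0,"wy": 0,"wz": 0,"tx": 0,"ty": 0,"tz": -3,"hand": 0.6},
  {"wx": 0,"wy": 0,"wz": 0,"tx": 0,"ty": 0,"tz": -3,"hand": 0.6},
  {"wx": 0,"wy": 0,"wz": 0,"tx": 0,"ty": 0,"tz": -3,"hand": 0.6},
  {"wx": 0,"wy": 0,"wz": 0,"tx": 0.5,"ty": 1.5,"tz": 0,"hand": 0.6},
  {"wx": 0,"wy": 0,"wz": 0,"tx": 1,"ty": 3,"tz": 0,"hand": 0.6},
])

```text
clock: 4.27
position: [0.4875, 0.0266, 0.2525]
ee_rot: [-3.14, -0.01, -0.007]
force: [0.7, -0.2, -2.0]
width: 0.691
```

>>> step_arm([
  {"wx": 0,"wy": 0,"wz": 0,"tx": 1,"ty": 3,"tz": 0,"hand": 0.6},
  {"wx": 0,"wy": 0,"wz": 0,"tx": 1,"ty": 3,"tz": 0,"hand": 0.6},
  {"wx": 0,"wy": 0,"wz": 0,"tx": 1,"ty": 3,"tz": 0,"hand": 0.6},
  {"wx": 0,"wy": 0,"wz": 0,"tx": 1,"ty": 3,"tz": 0,"hand": 0.6},
  {"wx": 0,"wy": 0,"wz": 0,"tx": 1,"ty": 3,"tz": 0,"hand": 0.6},
  {"wx": 0,"wy": 0,"wz": 0,"tx": 1,"ty": 3,"tz": 0,"hand": 0.6},
  {"wx": 0,"wy": 0,"wz": 0,"tx": 1,"ty": 3,"tz": 0,"hand": 0.6},
  {"wx": 0,"wy": 0,"wz": 0,"tx": 1,"ty": 3,"tz": 0,"hand": 0.6},
  {"wx": 0,"wy": 0,"wz": 0,"tx": 1,"ty": 3,"tz": 0,"hand": 0.6},
  {"wx": 0,"wy": 0,"wz": 0,"tx": 1,"ty": 3,"tz": 0,"hand": 0.6},
])

```text
clock: 5.1
position: [0.5872, -0.2783, 0.2498]
ee_rot: [-3.141, -0.0, 0.001]
force: [0.7, -0.4, -1.9]
width: 0.692
```

>>> step_arm([
  {"wx": 0,"wy": 0,"wz": 0,"tx": 0.5,"ty": 1.5,"tz": 0,"hand": 0.6},
  {"wx": 0,"wy": 0,"wz": 0,"tx": 0,"ty": 0.2,"tz": 0,"hand": 0.6},
  {"wx": 0,"wy": 0,"wz": 0,"tx": 0,"ty": 0,"tz": 0,"hand": 0.6},
  {"wx": 0,"wy": 0,"wz": 0,"tx": 0,"ty": 0,"tz": 0,"hand": 0.6},
  {"wx": 0,"wy": 0,"wz": 0,"tx": 0,"ty": 0,"tz": 0,"hand": 0.6},
  {"wx": 0,"wy": 0,"wz": 0,"tx": 0,"ty": 0,"tz": 0,"hand": 0.6},
  {"wx": 0,"wy": 0,"wz": 0,"tx": 0,"ty": 0,"tz": 0,"hand": 0.6},
  {"wx": 0,"wy": 0,"wz": 0,"tx": 0,"ty": 0,"tz": 0,"hand": 0.6},
  {"wx": 0,"wy": 0,"wz": 0,"tx": 0,"ty": 0,"tz": 0,"hand": 0.6},
  {"wx": 0,"wy": 0,"wz": 0,"tx": 0,"ty": 0,"tz": 0,"hand": 0.6},
])

```text
clock: 5.93
position: [0.5923, -0.2937, 0.2501]
ee_rot: [3.142, 0.001, 0.0]
force: [1.0, -0.2, -2.4]
width: 0.69
```

```bash
python3 - <<'E'
from h import *
o=arm.observe();print(o['position'],o['force'],o['width'],o['joints'])
im,d=grab('side','s1'); cv2.imwrite('pics/s1z.png',cv2.resize(im[40:240,340:540],(600,600),interpolation=cv2.INTER_CUBIC)[:,:,::-1])
E
```

```text
[ 0.59229341 -0.29367643  0.25014089] [ 0.97262283 -0.19455796 -2.43651523] 0.6903753763581275 [ 0.48565482  0.50218919 -0.16511592  1.46157831  0.08553428  1.18473539
 -1.2620035 ]
```

View pics/s1z.png

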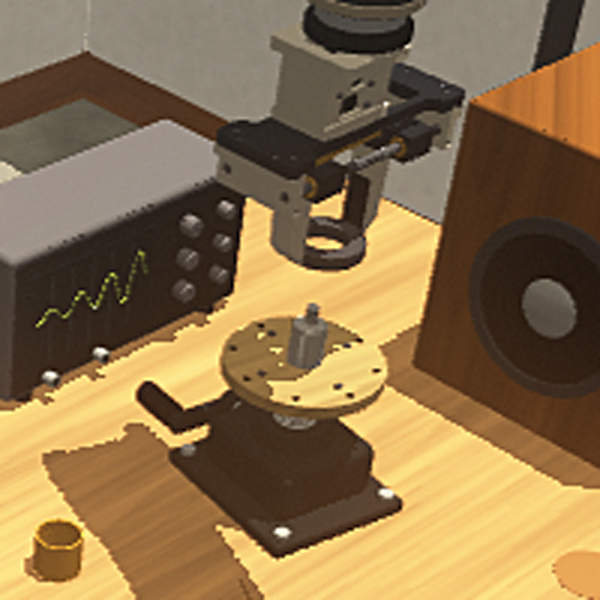

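```bash
python3 - <<'E'
from h import *
z=np.load('pics/s1.npz'); P=cloud('side',z['d']); g=cv2.cvtColor(z['im'],cv2.COLOR_RGB2HSV)
m=(abs(P[...,0]-.592)<.05)&(abs(P[...,1]+.294)<.05)
for lo,hi in[(.233,.238),(.158,.162),(.152,.16)]:
    q=P[m&(P[...,2]>lo)&(P[...,2]<hi)]; print(lo,len(q),q.min(0),q.max(0),np.median(q,0))
q=P[m&(P[...,2]>.10)&(P[...,2]<.135)]; print(np.median(q[:,2]))
b=(abs(P[...,0]-.592)<.08)&(abs(P[...,1]+.294)<.08)&(abs(P[...,2]-.1235)<.004); q=P[b];print(len(q),q.min(0),q.max(0),(q.min(0)+q.max(0))/2)
E
```

```text
0.233 166 [ 0.55747148 -0.33485777  0.23300468] [ 0.61761247 -0.24642768  0.23797185] [ 0.5815444  -0.3016838   0.23478917]
0.158 25 [ 0.57898911 -0.30500309  0.15816964] [ 0.60225307 -0.27918599  0.16186978] [ 0.59104009 -0.28991927  0.15934529]
0.152 63 [ 0.57622847 -0.30567128  0.15228929] [ 0.6056866  -0.27685025  0.15994557] [ 0.5882513  -0.28915775  0.15675915]
0.1240881299416627
1152 [ 0.52523247 -0.36021987  0.11955144] [ 0.65926471 -0.22407895  0.12749321] [ 0.59224859 -0.29214941  0.12352233]
```

>>> step_arm([
  {"wx": 0,"wy": 0,"wz": 0,"tx": 0.1,"ty": 0.05,"tz": 1,"hand": 0.6},
  {"wx": 0,"wy": 0,"wz": 0,"tx": 0,"ty": 0,"tz": 1,"hand": 0.6},
  {"wx": 0,"wy": 0,"wz": 0,"tx": 0,"ty": 0,"tz": 1,"hand": 0.6},
  {"wx": 0,"wy": 0,"wz": 0,"tx": 0,"ty": 0,"tz": 1,"hand": 0.6},
  {"wx": 0,"wy": 0,"wz": 0,"tx": 0,"ty": 0,"tz": 1,"hand": 0.6},
  {"wx": 0,"wy": 0,"wz": 0,"tx": 0,"ty": 0,"tz": 0.5,"hand": 0.6},
  {"wx": 0,"wy": 0,"wz": 0,"tx": 0,"ty": 0,"tz": 0.5,"hand": 0.6},
  {"wx": 0,"wy": 0,"wz": 0,"tx": 0,"ty": 0,"tz": 0,"hand": 0.6},
  {"wx": 0,"wy": 0,"wz": 0,"tx": 0,"ty": 0,"tz": 0,"hand": 0.6},
  {"wx": 0,"wy": 0,"wz": 0,"tx": 0,"ty": 0,"tz": 0,"hand": 0.6},
])

```text
clock: 6.82
position: [0.5936, -0.2945, 0.1906]
ee_rot: [3.141, 0.0, 0.001]
force: [-0.0, -0.7, -1.7]
width: 0.691
```

```bash
python3 - <<'E'
from h import *
o=arm.observe();print(o['position'],o['force'],o['width'])
a,d=grab('side','s2');b,d=grab('top','t2')
cv2.imwrite('pics/s2z.png',np.hstack([cv2.resize(a[95:195,390:490],(400,400),interpolation=cv2.INTER_CUBIC),cv2.resize(b[185:265,460:540],(400,400),interpolation=cv2.INTER_CUBIC)])[:,:,::-1])
E
```

```text
[ 0.59361714 -0.29446621  0.19059522] [-0.02465521 -0.67818775 -1.71131273] 0.691308803804402
```

View pics/s2z.png

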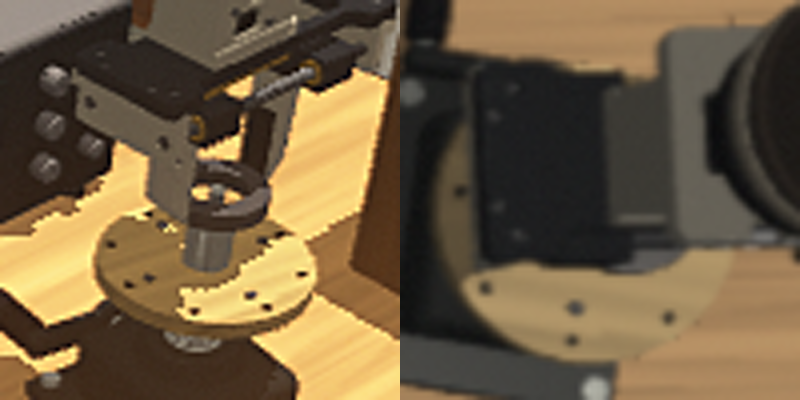

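The nose shows through the ring's bore, roughly centred. I'll lower the ring slowly.

>>> step_arm([
  {"wx": 0,"wy": 0,"wz": 0,"tx": 0,"ty": 0,"tz": 0.3,"hand": 0.6},
  {"wx": 0,"wy": 0,"wz": 0,"tx": 0,"ty": 0,"tz": 0.3,"hand": 0.6},
  {"wx": 0,"wy": 0,"wz": 0,"tx": 0,"ty": 0,"tz": 0.3,"hand": 0.6},
  {"wx": 0,"wy": 0,"wz": 0,"tx": 0,"ty": 0,"tz": 0.2,"hand": 0.6},
  {"wx": 0,"wy": 0,"wz": 0,"tx": 0,"ty": 0,"tz": 0.2,"hand": 0.6},
  {"wx": 0,"wy": 0,"wz": 0,"tx": 0,"ty": 0,"tz": 0,"hand": 0.6},
  {"wx": 0,"wy": 0,"wz": 0,"tx": 0,"ty": 0,"tz": 0,"hand": 0.6},
  {"wx": 0,"wy": 0,"wz": 0,"tx": 0,"ty": 0,"tz": 0,"hand": 0.6},
  {"wx": 0,"wy": 0,"wz": 0,"tx": 0,"ty": 0,"tz": 0,"hand": 0.6},
  {"wx": 0,"wy": 0,"wz": 0,"tx": 0,"ty": 0,"tz": 0,"hand": 0.6},
])

```text
clock: 7.75
position: [0.5934, -0.2944, 0.1772]
ee_rot: [3.141, 0.0, 0.0]
force: [-0.1, -0.4, -1.8]
width: 0.69
```

>>> step_arm([
  {"wx": 0,"wy": 0,"wz": 0,"tx": 0,"ty": 0,"tz": 0.4,"hand": 0.6},
  {"wx": 0,"wy": 0,"wz": 0,"tx": 0,"ty": 0,"tz": 0.4,"hand": 0.6},
  {"wx": 0,"wy": 0,"wz": 0,"tx": 0,"ty": 0,"tz": 0.4,"hand": 0.6},
  {"wx": 0,"wy": 0,"wz": 0,"tx": 0,"ty": 0,"tz": 0.4,"hand": 0.6},
  {"wx": 0,"wy": 0,"wz": 0,"tx": 0,"ty": 0,"tz": 0.4,"hand": 0.6},
  {"wx": 0,"wy": 0,"wz": 0,"tx": 0,"ty": 0,"tz": 0.2,"hand": 0.6},
  {"wx": 0,"wy": 0,"wz": 0,"tx": 0,"ty": 0,"tz": 0,"hand": 0.6},
  {"wx": 0,"wy": 0,"wz": 0,"tx": 0,"ty": 0,"tz": 0,"hand": 0.6},
  {"wx": 0,"wy": 0,"wz": 0,"tx": 0,"ty": 0,"tz": 0,"hand": 0.6},
  {"wx": 0,"wy": 0,"wz": 0,"tx": 0,"ty": 0,"tz": 0,"hand": 0.6},
])

```text
clock: 8.58
position: [0.5934, -0.2944, 0.1553]
ee_rot: [3.141, 0.0, 0.001]
force: [0.0, 0.2, -1.6]
width: 0.688
```

Ring bottom should be at about 0.129. The final few mm go in small steps.

>>> step_arm([
  {"wx": 0,"wy": 0,"wz": 0,"tx": 0,"ty": 0,"tz": 0.1,"hand": 0.6},
  {"wx": 0,"wy": 0,"wz": 0,"tx": 0,"ty": 0,"tz": 0.1,"hand": 0.6},
  {"wx": 0,"wy": 0,"wz": 0,"tx": 0,"ty": 0,"tz": 0.1,"hand": 0.6},
  {"wx": 0,"wy": 0,"wz": 0,"tx": 0,"ty": 0,"tz": 0.05,"hand": 0.6},
  {"wx": 0,"wy": 0,"wz": 0,"tx": 0,"ty": 0,"tz": 0.05,"hand": 0.6},
  {"wx": 0,"wy": 0,"wz": 0,"tx": 0,"ty": 0,"tz": 0,"hand": 0.6},
  {"wx": 0,"wy": 0,"wz": 0,"tx": 0,"ty": 0,"tz": 0,"hand": 0.6},
  {"wx": 0,"wy": 0,"wz": 0,"tx": 0,"ty": 0,"tz": 0,"hand": 0.6},
  {"wx": 0,"wy": 0,"wz": 0,"tx": 0,"ty": 0,"tz": 0,"hand": 0.6},
  {"wx": 0,"wy": 0,"wz": 0,"tx": 0,"ty": 0,"tz": 0,"hand": 0.6},
])

```text
clock: 9.42
position: [0.5932, -0.2944, 0.1514]
ee_rot: [3.142, 0.0, 0.0]
force: [-2.5, 1.4, 4.6]
width: 0.688
```

>>> step_arm([
  {"wx": 0,"wy": 0,"wz": 0,"tx": 0,"ty": 0,"tz": 0,"hand": 0.7},
  {"wx": 0,"wy": 0,"wz": 0,"tx": 0,"ty": 0,"tz": 0,"hand": 0.75},
  {"wx": 0,"wy": 0,"wz": 0,"tx": 0,"ty": 0,"tz": 0,"hand": 0.85},
  {"wx": 0,"wy": 0,"wz": 0,"tx": 0,"ty": 0,"tz": 0,"hand": 1},
  {"wx": 0,"wy": 0,"wz": 0,"tx": 0,"ty": 0,"tz": 0,"hand": 1},
  {"wx": 0,"wy": 0,"wz": 0,"tx": 0,"ty": 0,"tz": -1,"hand": 1},
  {"wx": 0,"wy": 0,"wz": 0,"tx": 0,"ty": 0,"tz": -2,"hand": 1},
  {"wx": 0,"wy": 0,"wz": 0,"tx": 0,"ty": 0,"tz": -3,"hand": 1},
  {"wx": 0,"wy": 0,"wz": 0,"tx": 0,"ty": 0,"tz": -3,"hand": 1},
  {"wx": 0,"wy": 0,"wz": 0,"tx": 0,"ty": 0,"tz": -3,"hand": 1},
])

```text
clock: 10.25
position: [0.5931, -0.2943, 0.2731]
ee_rot: [-3.142, -0.0, -0.0]
force: [0.9, 0.1, 0.0]
width: 1.001
```

>>> step_arm([
  {"wx": 0,"wy": 0,"wz": 0,"tx": 0,"ty": -3,"tz": 0,"hand": 1},
  {"wx": 0,"wy": 0,"wz": 0,"tx": 0,"ty": -4,"tz": 0,"hand": 1},
  {"wx": 0,"wy": 0,"wz": 0,"tx": 0,"ty": -4,"tz": 0,"hand": 1},
  {"wx": 0,"wy": 0,"wz": 0,"tx": 0,"ty": -4,"tz": 0,"hand": 1},
  {"wx": 0,"wy": 0,"wz": 0,"tx": 0,"ty": -4,"tz": 0,"hand": 1},
  {"wx": 0,"wy": 0,"wz": 0,"tx": 0,"ty": -4,"tz": 0,"hand": 1},
  {"wx": 0,"wy": 0,"wz": 0,"tx": 0.7,"ty": -4,"tz": 0,"hand": 1},
  {"wx": 0,"wy": 0,"wz": 0,"tx": 1,"ty": -4,"tz": 0,"hand": 1},
  {"wx": 0,"wy": 0,"wz": 0,"tx": 1,"ty": -4,"tz": 0,"hand": 1},
  {"wx": 0,"wy": 0,"wz": 0,"tx": 0,"ty": -3,"tz": 0,"hand": 1},
])

```text
clock: 11.08
position: [0.6211, 0.0899, 0.2719]
ee_rot: [-3.14, -0.004, -0.002]
force: [0.0, 0.1, 0.5]
width: 1.0
```

```bash
python3 - <<'E'
from h import *
o=arm.observe();print(o['position'],o['force'],o['width'])
a,d=grab('side','s3');b,d=grab('top','t3')
cv2.imwrite('pics/s3z.png',np.hstack([cv2.resize(a[115:195,400:480],(400,400),interpolation=cv2.INTER_CUBIC),cv2.resize(b[205:245,480:520],(400,400),interpolation=cv2.INTER_CUBIC)])[:,:,::-1])
P=cloud('top',d); r=np.hypot(P[...,0]-.592,P[...,1]+.294)
for lo,hi in [(0,.013),(.02,.03),(.038,.06)]:
    q=P[(r>lo)&(r<hi)&(P[...,2]>.11)&(P[...,2]<.165)]; print(lo,np.median(q[:,2]))
q=P[(r<.036)&(abs(P[...,2]-.136)<.006)];print(len(q),q.min(0),q.max(0),(q.min(0)+q.max(0))/2)
E
```

```text
[0.62105028 0.08987178 0.2719199 ] [0.04922026 0.10421967 0.51382421] 0.9995270863150395
0 0.15649286479712393
0.02 0.1358174186970027
0.038 0.12389261288735084
499 [ 0.56121464 -0.32425785  0.13005971] [ 0.624467   -0.2610825   0.14170929] [ 0.59284082 -0.29267017  0.1358845 ]
```

View pics/s3z.png

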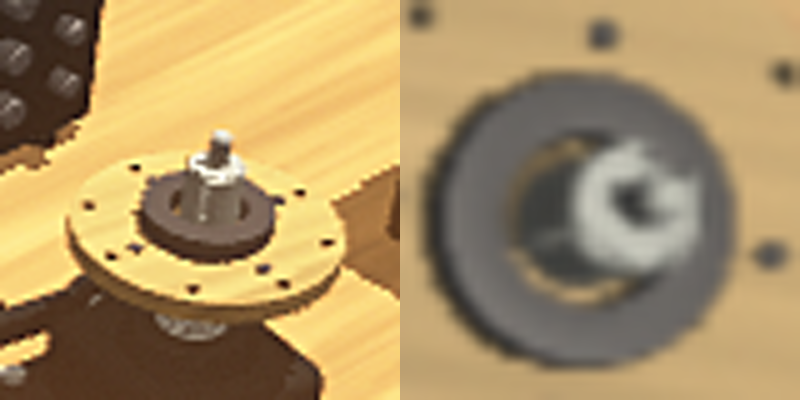

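The ring lies flat on the baffle (its top at z 0.1358, centre (0.5928, −0.2927)). The notch shows at the upper right of the shoulder. I'll measure the keyway angle more closely.

```bash
python3 - <<'E'
from h import *
im=np.load('pics/t3.npz')['im']
a=cv2.resize(im[213:239,490:516],(520,520),interpolation=cv2.INTER_NEAREST)
g=im[213:239,490:516].mean(2).astype(int)
a=a.copy()
# predicted circle for spindle (.5925,-.2943), z .155 r14
for c0,col in (((.5925,-.2943),(255,0,0)),):
  for th in np.arange(0,360,3):
    p=proj('top',(c0[0]+.014*np.cos(np.radians(th)),c0[1]+.014*np.sin(np.radians(th)),.155)); q=((p-[490,213]+.5)*20).astype(int); cv2.circle(a,tuple(map(int,q)),1,col,-1)
cv2.imwrite('pics/z3.png',a[:,:,::-1])
m=(g[3:23,3:24]);print(m)
E
```

```text
[[100 100 100 101 103 103 103 103 102 101 100 100  96  96 101 115 141 163
  167 167 167]
 [102 102 101 101 102 103 103 103 105 104 103 102 101  97  96  97 113 143
  166 169 168]
 [101 101  94  84  78  70  70  77  96 110 115 109 104 100  99  96  98 124
  161 167 167]
 [ 96  85  80  94 106  80  72  79 107 142 158 132 115 106 101  99  96 104
  134 159 164]
 [ 93  92  89  91  97 102 112 152 179 182 172 133 111 109 104 100  97  97
  111 141 162]
 [ 92  89  80  73  80 118 164 185 190 189 184 167 141 123 107  99 100  97
  103 131 161]
 [ 80  71  67  68  94 149 189 192 186 182 169 147 152 141 123 111 117 100
   97 118 152]
 [ 68  63  63  70 114 170 190 175 132 115 102 112 148 169 175 159 142 105
   96 109 142]
 [ 63  62  62  72 125 181 189 169 105  67  66 103 151 184 187 175 150 102
   96 100 128]
 [ 63  61  62  77 132 186 191 170 110  64  64 101 144 170 177 173 152 101
   97  97 124]
 [ 62  60  63  76 128 181 192 187 159  97  67  80 113 139 156 168 152 100
   97  98 124]
 [ 62  65  67  81 118 163 188 191 187 161 116 114 131 152 177 177 157 103
   98  97 124]
 [ 72  82  90  94 113 153 178 186 191 188 180 178 179 180 180 172 148 107
   98  98 123]
 [ 76  81  79  74  96 140 166 171 182 190 192 191 188 180 172 155 125 104
   98  98 123]
 [ 72  66  65  63  72 104 142 155 154 172 187 190 182 158 145 137 109 101
   98 102 126]
 [ 90  67  62  62  63  70  91 109 124 135 145 159 139 120 122 113 103 100
  100 113 141]
 [133  94  75  69  69  69  76  85  91  91  92  90  83  96 106 105 102  99
   99 116 146]
 [123 127 118 100  97  94 105 117 118  87  66  64  84 100 104 102 101  99
  104 130 159]
 [104 106 114 134 147 147 134 104  93  74  74  91  99 103 102 101 100 101
  117 149 167]
 [102 101 103 108 109 105  96  83  83  94  98 102 103 103 103 102 102 110
  138 163 169]]
```

View pics/z3.png

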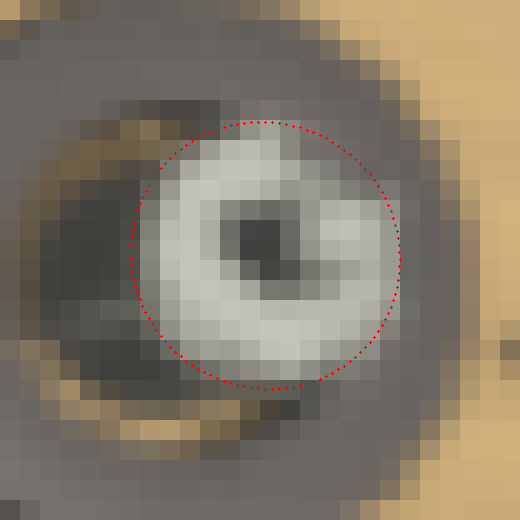

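>>> step_arm([
  {"wx": 0,"wy": 0,"wz": 0,"tx": -0.1,"ty": 0.3,"tz": 3,"hand": 1},
  {"wx": 0,"wy": 0,"wz": 0,"tx": 0,"ty": 0,"tz": 4,"hand": 1},
  {"wx": 0,"wy": 0,"wz": 0,"tx": 0,"ty": 0,"tz": 4,"hand": 1},
  {"wx": 0,"wy": 0,"wz": 0,"tx": 0,"ty": 0,"tz": 4,"hand": 1},
  {"wx": 0,"wy": 0,"wz": 0,"tx": 0,"ty": 0,"tz": 3,"hand": 1},
  {"wx": 0,"wy": 0,"wz": 0,"tx": 0,"ty": 0,"tz": 2,"hand": 1},
  {"wx": 0,"wy": 0,"wz": 0,"tx": 0,"ty": 0,"tz": 0,"hand": 1},
  {"wx": 0,"wy": 0,"wz": 0,"tx": 0,"ty": 0,"tz": 0,"hand": 1},
  {"wx": 0,"wy": 0,"wz": 0,"tx": 0,"ty": 0,"tz": 0,"hand": 1},
  {"wx": 0,"wy": 0,"wz": 0,"tx": 0,"ty": 0,"tz": 0,"hand": 1},
])

```text
clock: 12.02
position: [0.6207, 0.0828, 0.0734]
ee_rot: [-3.141, 0.0, -0.006]
force: [0.7, 0.3, -0.6]
width: 0.999
```

>>> step_arm([
  {"wx": 0,"wy": 0,"wz": 0,"tx": -0.1,"ty": -0.34,"tz": 1,"hand": 1},
  {"wx": 0,"wy": 0,"wz": 0,"tx": 0,"ty": 0,"tz": 1,"hand": 1},
  {"wx": 0,"wy": 0,"wz": 0,"tx": 0,"ty": 0,"tz": 1,"hand": 0.8},
  {"wx": 0,"wy": 0,"wz": 0,"tx": 0,"ty": 0,"tz": 0.8,"hand": 0.6},
  {"wx": 0,"wy": 0,"wz": 0,"tx": 0,"ty": 0,"tz": 0.4,"hand": 0.6},
  {"wx": 0,"wy": 0,"wz": 0,"tx": 0,"ty": 0,"tz": 0,"hand": 0.55},
  {"wx": 0,"wy": 0,"wz": 0,"tx": 0,"ty": 0,"tz": 0,"hand": 0.5},
  {"wx": 0,"wy": 0,"wz": 0,"tx": 0,"ty": 0,"tz": 0,"hand": 0.4},
  {"wx": 0,"wy": 0,"wz": 0,"tx": 0,"ty": 0,"tz": 0,"hand": 0.4},
  {"wx": 0,"wy": 0,"wz": 0,"tx": 0,"ty": 0,"tz": 0,"hand": 0.4},
], force=8)

```text
clock: 12.85
position: [0.6185, 0.086, 0.0295]
ee_rot: [-3.142, -0.0, -0.001]
force: [-0.4, -0.5, 0.5]
width: 0.47
```

>>> step_arm([
  {"wx": 0,"wy": 0,"wz": 0,"tx": 0,"ty": 0,"tz": 0,"hand": 0.4},
  {"wx": 0,"wy": 0,"wz": 0,"tx": 0,"ty": 0,"tz": 0,"hand": 0.4},
  {"wx": 0,"wy": 0,"wz": 0,"tx": 0,"ty": 0,"tz": 0,"hand": 0.4},
  {"wx": 0,"wy": 0,"wz": 0,"tx": 0,"ty": 0,"tz": 0,"hand": 0.4},
  {"wx": 0,"wy": 0,"wz": 0,"tx": 0,"ty": 0,"tz": 0,"hand": 0.4},
  {"wx": 0,"wy": 0,"wz": 0,"tx": 0,"ty": 0,"tz": 0,"hand": 0.4},
  {"wx": 0,"wy": 0,"wz": 0,"tx": 0,"ty": 0,"tz": 0,"hand": 0.4},
  {"wx": 0,"wy": 0,"wz": 0,"tx": 0,"ty": 0,"tz": 0,"hand": 0.4},
  {"wx": 0,"wy": 0,"wz": 0,"tx": 0,"ty": 0,"tz": 0,"hand": 0.4},
  {"wx": 0,"wy": 0,"wz": 0,"tx": 0,"ty": 0,"tz": 0,"hand": 0.4},
])

```text
clock: 13.68
position: [0.6185, 0.086, 0.0294]
ee_rot: [-3.142, -0.0, -0.001]
force: [-0.9, 0.0, 5.2]
width: 0.461
```

>>> step_arm([
  {"wx": 0,"wy": 0,"wz": 0,"tx": 0,"ty": 0,"tz": 0,"hand": 0.6},
  {"wx": 0,"wy": 0,"wz": 0,"tx": 0,"ty": 0,"tz": 0,"hand": 0.7},
  {"wx": 0,"wy": 0,"wz": 0,"tx": 0,"ty": 0,"tz": 0,"hand": 0.7},
  {"wx": 0,"wy": 0,"wz": -1,"tx": 0,"ty": 0,"tz": 0,"hand": 0.7},
  {"wx": 0,"wy": 0,"wz": -1,"tx": 0,"ty": 0,"tz": 0,"hand": 0.7},
  {"wx": 0,"wy": 0,"wz": -1,"tx": 0,"ty": 0,"tz": 0,"hand": 0.7},
  {"wx": 0,"wy": 0,"wz": -1,"tx": 0,"ty": 0,"tz": 0,"hand": 0.7},
  {"wx": 0,"wy": 0,"wz": -1,"tx": 0,"ty": 0,"tz": 0,"hand": 0.7},
  {"wx": 0,"wy": 0,"wz": -1,"tx": 0,"ty": 0,"tz": 0,"hand": 0.7},
  {"wx": 0,"wy": 0,"wz": -1,"tx": 0,"ty": 0,"tz": 0,"hand": 0.7},
])

```text
clock: 14.52
position: [0.6179, 0.086, 0.0287]
ee_rot: [-2.93, -1.134, 0.001]
force: [0.1, -0.0, -0.0]
width: 0.701
```

>>> step_arm([
  {"wx": 0,"wy": 0,"wz": -1,"tx": 0,"ty": 0,"tz": 0,"hand": 0.7},
  {"wx": 0,"wy": 0,"wz": -1,"tx": 0,"ty": 0,"tz": 0,"hand": 0.7},
  {"wx": 0,"wy": 0,"wz": -1,"tx": 0,"ty": 0,"tz": 0,"hand": 0.7},
  {"wx": 0,"wy": 0,"wz": -1,"tx": 0,"ty": 0,"tz": 0,"hand": 0.7},
  {"wx": 0,"wy": 0,"wz": -1,"tx": 0,"ty": 0,"tz": 0,"hand": 0.7},
  {"wx": 0,"wy": 0,"wz": -1,"tx": 0,"ty": 0,"tz": 0,"hand": 0.7},
  {"wx": 0,"wy": 0,"wz": -1,"tx": 0,"ty": 0,"tz": 0,"hand": 0.7},
  {"wx": 0,"wy": 0,"wz": -1,"tx": 0,"ty": 0,"tz": 0,"hand": 0.7},
  {"wx": 0,"wy": 0,"wz": 0,"tx": 0,"ty": 0,"tz": 0,"hand": 0.7},
  {"wx": 0,"wy": 0,"wz": 0,"tx": 0,"ty": 0,"tz": 0,"hand": 0.7},
])

```text
clock: 15.35
position: [0.618, 0.0859, 0.0287]
ee_rot: [-2.225, -2.217, 0.0]
force: [-0.4, -0.2, 0.4]
width: 0.701
```

>>> step_arm([
  {"wx": 0,"wy": 0,"wz": 0,"tx": 0,"ty": 0,"tz": -0.1,"hand": 0.6},
  {"wx": 0,"wy": 0,"wz": 0,"tx": 0,"ty": 0,"tz": 0,"hand": 0.5},
  {"wx": 0,"wy": 0,"wz": 0,"tx": 0,"ty": 0,"tz": 0,"hand": 0.4},
  {"wx": 0,"wy": 0,"wz": 0,"tx": 0,"ty": 0,"tz": 0,"hand": 0.4},
  {"wx": 0,"wy": 0,"wz": 0,"tx": 0,"ty": 0,"tz": 0,"hand": 0.4},
  {"wx": 0,"wy": 0,"wz": 0,"tx": 0,"ty": 0,"tz": 0,"hand": 0.4},
  {"wx": 0,"wy": 0,"wz": 0,"tx": 0,"ty": 0,"tz": 0,"hand": 0.4},
  {"wx": 0,"wy": 0,"wz": 0,"tx": 0,"ty": 0,"tz": 0,"hand": 0.4},
  {"wx": 0,"wy": 0,"wz": 0,"tx": 0,"ty": 0,"tz": 0,"hand": 0.4},
  {"wx": 0,"wy": 0,"wz": 0,"tx": 0,"ty": 0,"tz": 0,"hand": 0.4},
], force=12)

```text
clock: 16.18
position: [0.6183, 0.0861, 0.0302]
ee_rot: [2.221, 2.222, 0.0]
force: [-0.1, 0.5, 0.9]
width: 0.45
```

```bash
python3 - <<'E'
from h import *
o=arm.observe();print(o['position'],o['force'],o['width'],o['joints'])
a,d=grab('side','s4')
cv2.imwrite('pics/s4z.png',cv2.resize(a[210:290,268:348],(560,560),interpolation=cv2.INTER_CUBIC)[:,:,::-1])
E
```

```text
[0.6182927  0.08614446 0.03015166] [-0.06704377  0.49750173  0.8992638 ] 0.44969333229847713 [ 0.1830863   0.76839531 -0.62614793  1.73440228  0.58301072  0.83264022
 -0.71383017]
```

View pics/s4z.png

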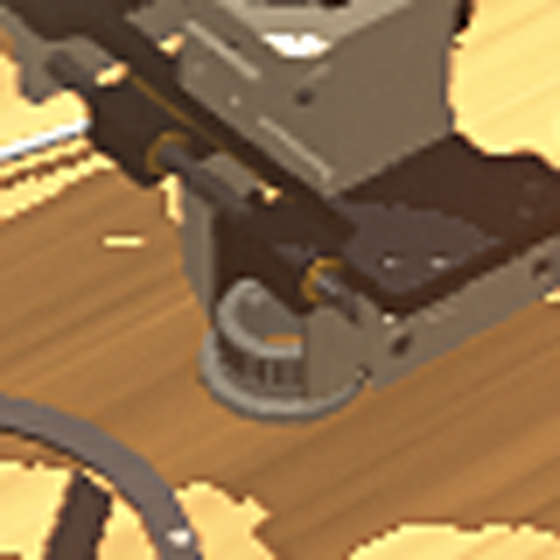

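>>> step_arm([
  {"wx": 0,"wy": 0,"wz": 0,"tx": 0,"ty": 0,"tz": -1,"hand": 0.4},
  {"wx": 0,"wy": 0,"wz": 0,"tx": 0,"ty": 0,"tz": -3,"hand": 0.4},
  {"wx": 0,"wy": 0,"wz": 0,"tx": 0,"ty": 0,"tz": -3,"hand": 0.4},
  {"wx": 0,"wy": 0,"wz": 0,"tx": 0,"ty": 0,"tz": -3,"hand": 0.4},
  {"wx": 0,"wy": 0,"wz": 0,"tx": 0,"ty": 0,"tz": -3,"hand": 0.4},
  {"wx": 0,"wy": 0,"wz": 0,"tx": 0,"ty": 0,"tz": -3,"hand": 0.4},
  {"wx": 0,"wy": 0,"wz": 0,"tx": 0,"ty": 0,"tz": -3,"hand": 0.4},
  {"wx": 0,"wy": 0,"wz": 0,"tx": 0,"ty": 0,"tz": -3,"hand": 0.4},
  {"wx": 0,"wy": 0,"wz": 0,"tx": -1,"ty": 0,"tz": 0,"hand": 0.4},
  {"wx": 0,"wy": 0,"wz": 0,"tx": -3,"ty": 0,"tz": 0,"hand": 0.4},
], force=20)

```text
clock: 17.07
position: [0.6181, 0.0517, 0.2532]
ee_rot: [2.213, 2.23, 0.009]
force: [0.6, 0.4, -2.4]
width: 0.449
```

>>> step_arm([
  {"wx": 0,"wy": 0,"wz": 0,"tx": -3,"ty": -0.3,"tz": 0,"hand": 0.4},
  {"wx": 0,"wy": 0,"wz": 0,"tx": -3,"ty": -0.3,"tz": 0,"hand": 0.4},
  {"wx": 0,"wy": 0,"wz": 0,"tx": -3,"ty": -0.3,"tz": 0,"hand": 0.4},
  {"wx": 0,"wy": 0,"wz": 0,"tx": -3,"ty": -0.3,"tz": 0,"hand": 0.4},
  {"wx": 0,"wy": 0,"wz": 0,"tx": -3,"ty": -0.3,"tz": 0,"hand": 0.4},
  {"wx": 0,"wy": 0,"wz": 0,"tx": -3,"ty": -0.3,"tz": 0,"hand": 0.4},
  {"wx": 0,"wy": 0,"wz": 0,"tx": -3,"ty": -0.3,"tz": 0,"hand": 0.4},
  {"wx": 0,"wy": 0,"wz": 0,"tx": -3,"ty": -0.3,"tz": 0,"hand": 0.4},
  {"wx": 0,"wy": 0,"wz": 0,"tx": -3,"ty": 0,"tz": 0,"hand": 0.4},
  {"wx": 0,"wy": 0,"wz": 0,"tx": -3,"ty": 0,"tz": 0,"hand": 0.4},
])

```text
clock: 17.9
position: [0.5932, -0.2556, 0.25]
ee_rot: [-2.221, -2.221, 0.001]
force: [0.9, -0.3, -1.7]
width: 0.45
```

>>> step_arm([
  {"wx": 0,"wy": 0,"wz": 0,"tx": -3,"ty": -0.15,"tz": 0,"hand": 0.4},
  {"wx": 0,"wy": 0,"wz": 0,"tx": -1,"ty": 0,"tz": 0,"hand": 0.4},
  {"wx": 0,"wy": 0,"wz": 1,"tx": 0,"ty": 0,"tz": 0,"hand": 0.4},
  {"wx": 0,"wy": 0,"wz": 1,"tx": 0,"ty": 0,"tz": 0,"hand": 0.4},
  {"wx": 0,"wy": 0,"wz": 1,"tx": 0,"ty": 0,"tz": 0,"hand": 0.4},
  {"wx": 0,"wy": 0,"wz": 1,"tx": 0,"ty": 0,"tz": 0,"hand": 0.4},
  {"wx": 0,"wy": 0,"wz": 1,"tx": 0,"ty": 0,"tz": 0,"hand": 0.4},
  {"wx": 0,"wy": 0,"wz": 0,"tx": 0,"ty": 0,"tz": 0,"hand": 0.4},
  {"wx": 0,"wy": 0,"wz": 0,"tx": 0,"ty": 0,"tz": 0,"hand": 0.4},
  {"wx": 0,"wy": 0,"wz": 0,"tx": 0,"ty": 0,"tz": 0,"hand": 0.4},
])

```text
clock: 18.73
position: [0.5925, -0.2938, 0.25]
ee_rot: [-2.717, -1.576, 0.001]
force: [0.1, 0.1, -1.4]
width: 0.449
```

```bash
python3 - <<'E'
from h import *
from scipy.spatial.transform import Rotation as Ro
o=arm.observe();print(o['position'],o['force'],o['width'],o['joints'],Ro.from_rotvec(o['ee_rot']).as_matrix())
a,d=grab('side','s5');b,d=grab('top','t5')
cv2.imwrite('pics/s5z.png',np.hstack([cv2.resize(a[75:195,380:500],(400,400),interpolation=cv2.INTER_CUBIC),cv2.resize(b[185:265,460:540],(400,400),interpolation=cv2.INTER_CUBIC)])[:,:,::-1])
E
```

```text
[ 0.59252264 -0.29376777  0.24997941] [ 0.09078933  0.06693723 -1.40660856] 0.44919535064918786 [ 0.74285611  0.56479471 -0.58785297  1.43490802  0.31945317  1.23831929
 -0.39720593] [[ 4.96558990e-01  8.68002840e-01 -4.89149360e-04]
 [ 8.68002963e-01 -4.96559007e-01  9.65245686e-05]
 [-1.59107920e-04 -4.72513236e-04 -9.99999876e-01]]
```

View pics/s5z.png

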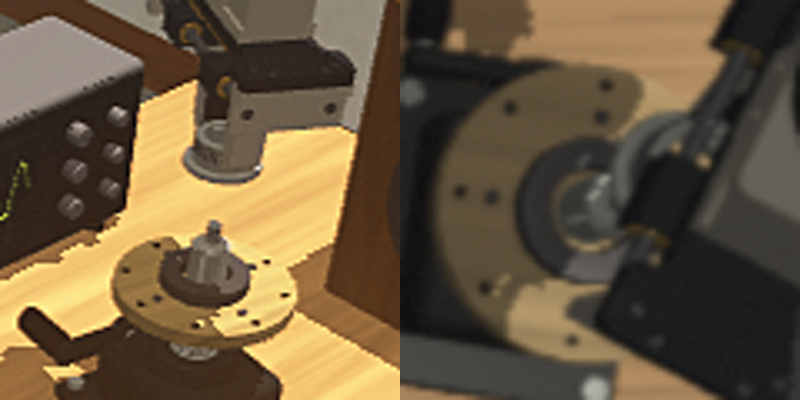

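>>> step_arm([
  {"wx": 0,"wy": 0,"wz": 0,"tx": -0.04,"ty": 0.03,"tz": 1,"hand": 0.4},
  {"wx": 0,"wy": 0,"wz": 0,"tx": 0,"ty": 0,"tz": 1,"hand": 0.4},
  {"wx": 0,"wy": 0,"wz": 0,"tx": 0,"ty": 0,"tz": 1,"hand": 0.4},
  {"wx": 0,"wy": 0,"wz": 0,"tx": 0,"ty": 0,"tz": 1,"hand": 0.4},
  {"wx": 0,"wy": 0,"wz": 0,"tx": 0,"ty": 0,"tz": 0.6,"hand": 0.4},
  {"wx": 0,"wy": 0,"wz": 0,"tx": 0,"ty": 0,"tz": 0.4,"hand": 0.4},
  {"wx": 0,"wy": 0,"wz": 0,"tx": 0,"ty": 0,"tz": 0.4,"hand": 0.4},
  {"wx": 0,"wy": 0,"wz": 0,"tx": 0,"ty": 0,"tz": 0,"hand": 0.4},
  {"wx": 0,"wy": 0,"wz": 0,"tx": 0,"ty": 0,"tz": 0,"hand": 0.4},
  {"wx": 0,"wy": 0,"wz": 0,"tx": 0,"ty": 0,"tz": 0,"hand": 0.4},
])

```text
clock: 19.67
position: [0.5932, -0.2945, 0.1965]
ee_rot: [2.72, 1.571, 0.001]
force: [-0.8, -0.5, -2.3]
width: 0.447
```

```bash
python3 - <<'E'
from h import *
o=arm.observe();print(o['position'],o['force'],o['width'])
a,d=grab('side','s6')
cv2.imwrite('pics/s6z.png',cv2.resize(a[115:175,412:472],(600,600),interpolation=cv2.INTER_CUBIC)[:,:,::-1])
for r,z in ((.027,.006),(.027,0),(.021,.024)): 
  # expected silhouettes
  c=o['position']-[0,0,.0301-z]; P=[proj('side',c+[r*np.cos(t),r*np.sin(t),0]) for t in np.linspace(0,6.28,200)]; P=np.array(P); print(z,P.min(0),P.max(0))
P=np.array([proj('side',[.5927+.014*np.cos(t),-.2943+.014*np.sin(t),.155]) for t in np.linspace(0,6.28,200)]); print('spin',P.min(0),P.max(0))
E
```

```text
[ 0.59315011 -0.29451358  0.19654033] [-0.76969726 -0.54826136 -2.33891406] 0.4465729139528927
0.006 [431.79316546 135.54721013] [455.42352224 148.03483446]
0 [431.45023307 137.7627872 ] [455.01354084 150.28059068]
0.024 [435.47219263 130.16859637] [454.00904956 139.80744156]
spin [436.51035743 145.02625108] [448.6651669  151.54841296]
```

View pics/s6z.png

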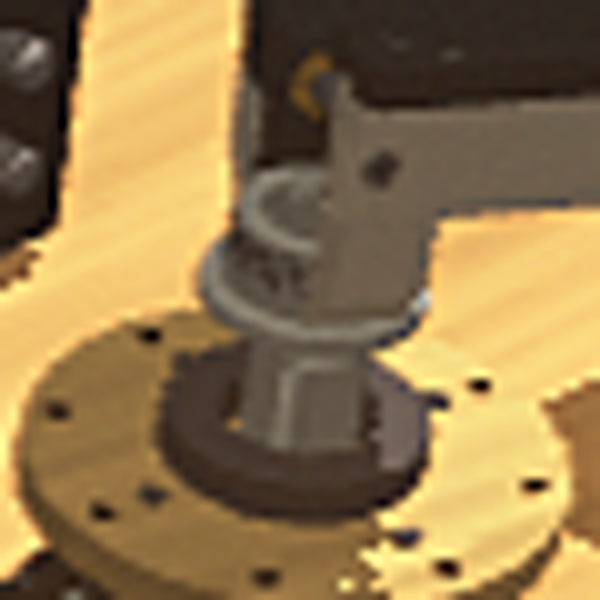

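Washer and spindle axes agree within about 0.5 mm in the side view. I'll lower it gently onto the spindle.

>>> step_arm([
  {"wx": 0,"wy": 0,"wz": 0,"tx": 0,"ty": 0,"tz": 0.2,"hand": 0.4},
  {"wx": 0,"wy": 0,"wz": 0,"tx": 0,"ty": 0,"tz": 0.2,"hand": 0.4},
  {"wx": 0,"wy": 0,"wz": 0,"tx": 0,"ty": 0,"tz": 0.2,"hand": 0.4},
  {"wx": 0,"wy": 0,"wz": 0,"tx": 0,"ty": 0,"tz": 0.1,"hand": 0.4},
  {"wx": 0,"wy": 0,"wz": 0,"tx": 0,"ty": 0,"tz": 0.1,"hand": 0.4},
  {"wx": 0,"wy": 0,"wz": 0,"tx": 0,"ty": 0,"tz": 0.1,"hand": 0.4},
  {"wx": 0,"wy": 0,"wz": 0,"tx": 0,"ty": 0,"tz": 0.1,"hand": 0.4},
  {"wx": 0,"wy": 0,"wz": 0,"tx": 0,"ty": 0,"tz": 0,"hand": 0.4},
  {"wx": 0,"wy": 0,"wz": 0,"tx": 0,"ty": 0,"tz": 0,"hand": 0.4},
  {"wx": 0,"wy": 0,"wz": 0,"tx": 0,"ty": 0,"tz": 0,"hand": 0.4},
])

```text
clock: 20.55
position: [0.5927, -0.2948, 0.1862]
ee_rot: [2.72, 1.57, -0.0]
force: [-2.0, -1.1, 0.6]
width: 0.448
```

>>> step_arm([
  {"wx": 0,"wy": 0,"wz": 0,"tx": -0.04,"ty": -0.03,"tz": 0,"hand": 0.4},
  {"wx": 0,"wy": 0,"wz": 0,"tx": 0,"ty": 0,"tz": 0.05,"hand": 0.4},
  {"wx": 0,"wy": 0,"wz": 0,"tx": 0,"ty": 0,"tz": 0.05,"hand": 0.4},
  {"wx": 0,"wy": 0,"wz": 0,"tx": 0,"ty": 0,"tz": 0.05,"hand": 0.4},
  {"wx": 0,"wy": 0,"wz": 0,"tx": 0,"ty": 0,"tz": 0.05,"hand": 0.4},
  {"wx": 0,"wy": 0,"wz": 0,"tx": 0,"ty": 0,"tz": 0.05,"hand": 0.4},
  {"wx": 0,"wy": 0,"wz": 0,"tx": 0,"ty": 0,"tz": 0.05,"hand": 0.4},
  {"wx": 0,"wy": 0,"wz": 0,"tx": 0,"ty": 0,"tz": 0,"hand": 0.4},
  {"wx": 0,"wy": 0,"wz": 0,"tx": 0,"ty": 0,"tz": 0,"hand": 0.4},
  {"wx": 0,"wy": 0,"wz": 0,"tx": 0,"ty": 0,"tz": 0,"hand": 0.4},
])

```text
clock: 21.38
position: [0.5922, -0.2949, 0.1829]
ee_rot: [2.721, 1.571, -0.001]
force: [-1.8, -2.9, -2.2]
width: 0.447
```

>>> step_arm([
  {"wx": 0,"wy": 0,"wz": 0,"tx": -0.05,"ty": 0,"tz": 0,"hand": 0.4},
  {"wx": 0,"wy": 0,"wz": 0,"tx": 0,"ty": 0,"tz": 0.1,"hand": 0.4},
  {"wx": 0,"wy": 0,"wz": 0,"tx": 0,"ty": 0,"tz": 0.1,"hand": 0.4},
  {"wx": 0,"wy": 0,"wz": 0,"tx": 0,"ty": 0,"tz": 0.1,"hand": 0.4},
  {"wx": 0,"wy": 0,"wz": 0,"tx": 0,"ty": 0,"tz": 0.1,"hand": 0.4},
  {"wx": 0,"wy": 0,"wz": 0,"tx": 0,"ty": 0,"tz": 0.1,"hand": 0.4},
  {"wx": 0,"wy": 0,"wz": 0,"tx": 0,"ty": 0,"tz": 0,"hand": 0.4},
  {"wx": 0,"wy": 0,"wz": 0,"tx": 0,"ty": 0,"tz": 0,"hand": 0.4},
  {"wx": 0,"wy": 0,"wz": 0,"tx": 0,"ty": 0,"tz": 0,"hand": 0.4},
  {"wx": 0,"wy": 0,"wz": 0,"tx": 0,"ty": 0,"tz": 0,"hand": 0.4},
])

```text
clock: 22.22
position: [0.592, -0.2951, 0.1779]
ee_rot: [-2.72, -1.571, 0.0]
force: [-0.9, -1.3, -2.9]
width: 0.447
```

>>> step_arm([
  {"wx": 0,"wy": 0,"wz": 0,"tx": 0,"ty": 0,"tz": 0.05,"hand": 0.4},
  {"wx": 0,"wy": 0,"wz": 0,"tx": 0,"ty": 0,"tz": 0.05,"hand": 0.4},
  {"wx": 0,"wy": 0,"wz": 0,"tx": 0,"ty": 0,"tz": 0.05,"hand": 0.4},
  {"wx": 0,"wy": 0,"wz": 0,"tx": 0,"ty": 0,"tz": 0.05,"hand": 0.4},
  {"wx": 0,"wy": 0,"wz": 0,"tx": 0,"ty": 0,"tz": 0.05,"hand": 0.4},
  {"wx": 0,"wy": 0,"wz": 0,"tx": 0,"ty": 0,"tz": 0.05,"hand": 0.4},
  {"wx": 0,"wy": 0,"wz": 0,"tx": 0,"ty": 0,"tz": 0,"hand": 0.4},
  {"wx": 0,"wy": 0,"wz": 0,"tx": 0,"ty": 0,"tz": 0,"hand": 0.4},
  {"wx": 0,"wy": 0,"wz": 0,"tx": 0,"ty": 0,"tz": 0,"hand": 0.4},
  {"wx": 0,"wy": 0,"wz": 0,"tx": 0,"ty": 0,"tz": 0,"hand": 0.4},
])

```text
clock: 23.05
position: [0.5922, -0.2952, 0.1753]
ee_rot: [2.72, 1.571, 0.0]
force: [-2.4, -2.2, 3.1]
width: 0.444
```

>>> step_arm([
  {"wx": 0,"wy": 0,"wz": 0.2,"tx": 0,"ty": 0,"tz": 0,"hand": 0.4},
  {"wx": 0,"wy": 0,"wz": 0.2,"tx": 0,"ty": 0,"tz": 0,"hand": 0.4},
  {"wx": 0,"wy": 0,"wz": 0.2,"tx": 0,"ty": 0,"tz": 0,"hand": 0.4},
  {"wx": 0,"wy": 0,"wz": 0.2,"tx": 0,"ty": 0,"tz": 0,"hand": 0.4},
  {"wx": 0,"wy": 0,"wz": 0,"tx": 0,"ty": 0,"tz": 0,"hand": 0.4},
  {"wx": 0,"wy": 0,"wz": 0,"tx": 0,"ty": 0,"tz": 0,"hand": 0.4},
  {"wx": 0,"wy": 0,"wz": 0,"tx": 0,"ty": 0,"tz": 0,"hand": 0.4},
  {"wx": 0,"wy": 0,"wz": 0,"tx": 0,"ty": 0,"tz": 0,"hand": 0.4},
  {"wx": 0,"wy": 0,"wz": 0,"tx": 0,"ty": 0,"tz": 0,"hand": 0.4},
  {"wx": 0,"wy": 0,"wz": 0,"tx": 0,"ty": 0,"tz": 0,"hand": 0.4},
])

```text
clock: 23.88
position: [0.5922, -0.2951, 0.175]
ee_rot: [2.784, 1.456, 0.0]
force: [0.0, -3.0, 2.1]
width: 0.448
```

```bash
python3 - <<'E'
from h import *
o=arm.observe();print(o['position'],o['ee_rot'],o['force'],o['ft_torque'],o['width'])
E
```

```text
[ 0.59216755 -0.29512239  0.17504749] [2.78384817e+00 1.45584822e+00 1.44066216e-04] [ 0.0265605  -3.03356037  2.13525308] [-0.46544303  0.022668    0.05589811] 0.4484114369364702
```

>>> step_arm([
  {"wx": 0,"wy": 0,"wz": 0.2,"tx": 0,"ty": 0,"tz": 0,"hand": 0.4},
  {"wx": 0,"wy": 0,"wz": 0.2,"tx": 0,"ty": 0,"tz": 0,"hand": 0.4},
  {"wx": 0,"wy": 0,"wz": 0.2,"tx": 0,"ty": 0,"tz": 0,"hand": 0.4},
  {"wx": 0,"wy": 0,"wz": 0,"tx": 0,"ty": 0,"tz": 0,"hand": 0.4},
  {"wx": 0,"wy": 0,"wz": 0,"tx": 0,"ty": 0,"tz": 0,"hand": 0.4},
  {"wx": 0,"wy": 0,"wz": 0,"tx": 0,"ty": 0,"tz": 0,"hand": 0.4},
  {"wx": 0,"wy": 0,"wz": 0,"tx": 0,"ty": 0,"tz": 0,"hand": 0.4},
  {"wx": 0,"wy": 0,"wz": 0,"tx": 0,"ty": 0,"tz": 0,"hand": 0.4},
  {"wx": 0,"wy": 0,"wz": 0,"tx": 0,"ty": 0,"tz": 0,"hand": 0.4},
  {"wx": 0,"wy": 0,"wz": 0,"tx": 0,"ty": 0,"tz": 0,"hand": 0.4},
])

```text
clock: 24.72
position: [0.592, -0.295, 0.1749]
ee_rot: [-2.828, -1.368, 0.0]
force: [-1.0, -2.0, -3.6]
width: 0.45
```

Vertical force has vanished, so the tab is probably over the slot. I'll probe down gently.

>>> step_arm([
  {"wx": 0,"wy": 0,"wz": 0,"tx": 0,"ty": 0,"tz": 0.05,"hand": 0.4},
  {"wx": 0,"wy": 0,"wz": 0,"tx": 0,"ty": 0,"tz": 0.05,"hand": 0.4},
  {"wx": 0,"wy": 0,"wz": 0,"tx": 0,"ty": 0,"tz": 0,"hand": 0.4},
  {"wx": 0,"wy": 0,"wz": 0,"tx": 0,"ty": 0,"tz": 0,"hand": 0.4},
  {"wx": 0,"wy": 0,"wz": 0,"tx": 0,"ty": 0,"tz": 0,"hand": 0.4},
  {"wx": 0,"wy": 0,"wz": 0,"tx": 0,"ty": 0,"tz": 0,"hand": 0.4},
  {"wx": 0,"wy": 0,"wz": 0,"tx": 0,"ty": 0,"tz": 0,"hand": 0.4},
  {"wx": 0,"wy": 0,"wz": 0,"tx": 0,"ty": 0,"tz": 0,"hand": 0.4},
  {"wx": 0,"wy": 0,"wz": 0,"tx": 0,"ty": 0,"tz": 0,"hand": 0.4},
  {"wx": 0,"wy": 0,"wz": 0,"tx": 0,"ty": 0,"tz": 0,"hand": 0.4},
])

```text
clock: 25.55
position: [0.5921, -0.2952, 0.1741]
ee_rot: [2.828, 1.367, 0.0]
force: [-1.5, -2.0, -0.9]
width: 0.448
```

```bash
python3 - <<'E'
from h import *
o=arm.observe();print(o['position'],o['ee_rot'],o['force'],o['ft_torque'],o['width'])
E
```

```text
[ 0.59214267 -0.29517013  0.17409907] [2.82819556e+00 1.36745222e+00 4.91180627e-05] [-1.50870682 -1.97303105 -0.92334223] [-0.52454081  0.24976573 -0.0473085 ] 0.44846664905320693
```

>>> step_arm([
  {"wx": 0,"wy": 0,"wz": 0.2,"tx": 0,"ty": 0,"tz": 0,"hand": 0.4},
  {"wx": 0,"wy": 0,"wz": 0.2,"tx": 0,"ty": 0,"tz": 0,"hand": 0.4},
  {"wx": 0,"wy": 0,"wz": 0.1,"tx": 0,"ty": 0,"tz": 0,"hand": 0.4},
  {"wx": 0,"wy": 0,"wz": 0,"tx": 0,"ty": 0,"tz": 0.05,"hand": 0.4},
  {"wx": 0,"wy": 0,"wz": 0,"tx": 0,"ty": 0,"tz": 0.05,"hand": 0.4},
  {"wx": 0,"wy": 0,"wz": 0,"tx": 0,"ty": 0,"tz": 0,"hand": 0.4},
  {"wx": 0,"wy": 0,"wz": 0,"tx": 0,"ty": 0,"tz": 0,"hand": 0.4},
  {"wx": 0,"wy": 0,"wz": 0,"tx": 0,"ty": 0,"tz": 0,"hand": 0.4},
  {"wx": 0,"wy": 0,"wz": 0,"tx": 0,"ty": 0,"tz": 0,"hand": 0.4},
  {"wx": 0,"wy": 0,"wz": 0,"tx": 0,"ty": 0,"tz": 0,"hand": 0.4},
])

```text
clock: 26.38
position: [0.5921, -0.2951, 0.173]
ee_rot: [-2.863, -1.293, -0.0]
force: [-0.5, -2.8, -0.9]
width: 0.448
```

```bash
python3 - <<'E'
from h import *
o=arm.observe();print(o['position'],o['ee_rot'],o['force'],o['ft_torque'],o['width'])
E
```

```text
[ 0.59214243 -0.29507141  0.17303701] [-2.86306160e+00 -1.29320537e+00 -7.80099152e-05] [-0.52522953 -2.75498408 -0.92279463] [-0.5768341   0.11397463 -0.01600748] 0.4479132697305186
```

>>> step_arm([
  {"wx": 0,"wy": 0,"wz": 0,"tx": 0,"ty": 0,"tz": 0.05,"hand": 0.4},
  {"wx": 0,"wy": 0,"wz": 0,"tx": 0,"ty": 0,"tz": 0.05,"hand": 0.4},
  {"wx": 0,"wy": 0,"wz": 0,"tx": 0,"ty": 0,"tz": 0.05,"hand": 0.4},
  {"wx": 0,"wy": 0,"wz": 0,"tx": 0,"ty": 0,"tz": 0.05,"hand": 0.4},
  {"wx": 0,"wy": 0,"wz": 0,"tx": 0,"ty": 0,"tz": 0.05,"hand": 0.4},
  {"wx": 0,"wy": 0,"wz": 0,"tx": 0,"ty": 0,"tz": 0.05,"hand": 0.4},
  {"wx": 0,"wy": 0,"wz": 0,"tx": 0,"ty": 0,"tz": 0,"hand": 0.4},
  {"wx": 0,"wy": 0,"wz": 0,"tx": 0,"ty": 0,"tz": 0,"hand": 0.4},
  {"wx": 0,"wy": 0,"wz": 0,"tx": 0,"ty": 0,"tz": 0,"hand": 0.4},
  {"wx": 0,"wy": 0,"wz": 0,"tx": 0,"ty": 0,"tz": 0,"hand": 0.4},
])

```text
clock: 27.22
position: [0.5921, -0.295, 0.17]
ee_rot: [-2.863, -1.293, 0.0]
force: [-1.0, -2.0, -2.2]
width: 0.45
```

```bash
python3 - <<'E'
from h import *
o=arm.observe();print(o['position'],o['ee_rot'],o['force'],o['ft_torque'],o['width'])
E
```

```text
[ 0.59210235 -0.29504202  0.16996628] [-2.86298609e+00 -1.29318653e+00  8.95269776e-05] [-1.00580269 -1.99907579 -2.2042382 ] [-0.47884399  0.02260611 -0.035185  ] 0.44972785051477804
```

In the keyway and moving freely. About 4 mm to go.

>>> step_arm([
  {"wx": 0,"wy": 0,"wz": 0,"tx": 0,"ty": 0,"tz": 0.05,"hand": 0.4},
  {"wx": 0,"wy": 0,"wz": 0,"tx": 0,"ty": 0,"tz": 0.05,"hand": 0.4},
  {"wx": 0,"wy": 0,"wz": 0,"tx": 0,"ty": 0,"tz": 0.05,"hand": 0.4},
  {"wx": 0,"wy": 0,"wz": 0,"tx": 0,"ty": 0,"tz": 0.05,"hand": 0.4},
  {"wx": 0,"wy": 0,"wz": 0,"tx": 0,"ty": 0,"tz": 0.05,"hand": 0.4},
  {"wx": 0,"wy": 0,"wz": 0,"tx": 0,"ty": 0,"tz": 0.05,"hand": 0.4},
  {"wx": 0,"wy": 0,"wz": 0,"tx": 0,"ty": 0,"tz": 0.03,"hand": 0.4},
  {"wx": 0,"wy": 0,"wz": 0,"tx": 0,"ty": 0,"tz": 0,"hand": 0.4},
  {"wx": 0,"wy": 0,"wz": 0,"tx": 0,"ty": 0,"tz": 0,"hand": 0.4},
  {"wx": 0,"wy": 0,"wz": 0,"tx": 0,"ty": 0,"tz": 0,"hand": 0.4},
])

```text
clock: 28.05
position: [0.5921, -0.2951, 0.1671]
ee_rot: [2.863, 1.293, 0.0]
force: [-3.2, -1.7, 5.1]
width: 0.446
```

>>> step_arm([
  {"wx": 0,"wy": 0,"wz": 0,"tx": 0,"ty": 0,"tz": 0.03,"hand": 0.4},
  {"wx": 0,"wy": 0,"wz": 0,"tx": 0,"ty": 0,"tz": 0.03,"hand": 0.4},
  {"wx": 0,"wy": 0,"wz": 0,"tx": 0,"ty": 0,"tz": 0.03,"hand": 0.4},
  {"wx": 0,"wy": 0,"wz": 0,"tx": 0,"ty": 0,"tz": 0,"hand": 0.4},
  {"wx": 0,"wy": 0,"wz": 0,"tx": 0,"ty": 0,"tz": 0,"hand": 0.4},
  {"wx": 0,"wy": 0,"wz": 0,"tx": 0,"ty": 0,"tz": 0,"hand": 0.4},
  {"wx": 0,"wy": 0,"wz": 0,"tx": 0,"ty": 0,"tz": 0,"hand": 0.4},
  {"wx": 0,"wy": 0,"wz": 0,"tx": 0,"ty": 0,"tz": 0,"hand": 0.4},
  {"wx": 0,"wy": 0,"wz": 0,"tx": 0,"ty": 0,"tz": 0,"hand": 0.4},
  {"wx": 0,"wy": 0,"wz": 0,"tx": 0,"ty": 0,"tz": 0,"hand": 0.4},
])

```text
clock: 28.88
position: [0.5921, -0.2951, 0.167]
ee_rot: [2.863, 1.293, 0.0]
force: [-5.6, -0.6, 11.4]
width: 0.447
```

Firm stop at z 0.167, with about 13 N on it. Release and lift away.

>>> step_arm([
  {"wx": 0,"wy": 0,"wz": 0,"tx": 0,"ty": 0,"tz": -0.05,"hand": 0.4},
  {"wx": 0,"wy": 0,"wz": 0,"tx": 0,"ty": 0,"tz": 0,"hand": 0.5},
  {"wx": 0,"wy": 0,"wz": 0,"tx": 0,"ty": 0,"tz": 0,"hand": 0.6},
  {"wx": 0,"wy": 0,"wz": 0,"tx": 0,"ty": 0,"tz": 0,"hand": 0.8},
  {"wx": 0,"wy": 0,"wz": 0,"tx": 0,"ty": 0,"tz": 0,"hand": 0.8},
  {"wx": 0,"wy": 0,"wz": 0,"tx": 0,"ty": 0,"tz": 0,"hand": 0.8},
  {"wx": 0,"wy": 0,"wz": 0,"tx": 0,"ty": 0,"tz": -1,"hand": 0.8},
  {"wx": 0,"wy": 0,"wz": 0,"tx": 0,"ty": 0,"tz": -2,"hand": 0.8},
  {"wx": 0,"wy": 0,"wz": 0,"tx": 0,"ty": 0,"tz": -3,"hand": 0.8},
  {"wx": 0,"wy": 0,"wz": 0,"tx": 0,"ty": 0,"tz": -3,"hand": 0.8},
])

```text
clock: 29.72
position: [0.5917, -0.2948, 0.2574]
ee_rot: [-2.862, -1.293, 0.001]
force: [1.3, -0.3, -0.5]
width: 0.802
```

>>> step_arm([
  {"wx": 0,"wy": 0,"wz": 0,"tx": 0,"ty": 0,"tz": -2,"hand": 0.8},
  {"wx": 0,"wy": 0,"wz": 0,"tx": 2,"ty": -2,"tz": 0,"hand": 0.8},
  {"wx": 0,"wy": 0,"wz": 0,"tx": 2,"ty": -2,"tz": 0,"hand": 0.8},
  {"wx": 0,"wy": 0,"wz": 0,"tx": 2,"ty": -2,"tz": 0,"hand": 0.8},
  {"wx": 0,"wy": 0,"wz": 0,"tx": 2,"ty": -2,"tz": 0,"hand": 0.8},
  {"wx": 0,"wy": 0,"wz": 0,"tx": 2,"ty": -2,"tz": 0,"hand": 0.8},
  {"wx": 0,"wy": 0,"wz": 0,"tx": 2,"ty": -2,"tz": 0,"hand": 0.8},
  {"wx": 0,"wy": 0,"wz": 0,"tx": 1,"ty": -1,"tz": 0,"hand": 0.8},
  {"wx": 0,"wy": 0,"wz": 0,"tx": 0,"ty": 0,"tz": 0,"hand": 0.8},
  {"wx": 0,"wy": 0,"wz": 0,"tx": 0,"ty": 0,"tz": 0,"hand": 0.8},
])

```text
clock: 30.55
position: [0.5808, -0.1115, 0.277]
ee_rot: [2.861, 1.295, 0.001]
force: [0.0, -0.8, 0.0]
width: 0.803
```

```bash
python3 - <<'E'
from h import *
o=arm.observe();print(o['position'],o['force'],o['width'],o['clock'])
a,d1=grab('side','s7');b,d=grab('top','t7')
cv2.imwrite('pics/s7z.png',np.hstack([cv2.resize(a[115:195,400:480],(400,400),interpolation=cv2.INTER_CUBIC),cv2.resize(b[200:250,475:525],(400,400),interpolation=cv2.INTER_CUBIC)])[:,:,::-1])
for n,dd in(('top',d),('side',d1)):
    P=cloud(n,dd); r=np.hypot(P[...,0]-.5922,P[...,1]+.295)
    for nm,lo,hi in [('hub',.016,.020),('flange',.0225,.0262),('ring',.028,.0315),('baffle',.04,.06)]:
        q=P[(r>lo)&(r<hi)&(P[...,2]>.11)&(P[...,2]<.18)][:,2]; print(n,nm,len(q),np.percentile(q,[25,50,75]))
E
```

```text
[ 0.58075626 -0.11154667  0.27696833] [ 0.04359418 -0.84867275  0.0395191 ] 0.8025017971699235 30.55Traceback (most recent call last):
  File "<stdin>", line 8, in <module>
    return _quantile_unchecked(
        a, q, axis, out, overwrite_input, method, keepdims, weights)
    return _ureduce(a,
                    func=_quantile_ureduce_func,
    ...<5 lines>...
                    overwrite_input=overwrite_input,
                    method=method)
    r = func(a, **kwargs)
    result = _quantile(arr,
                       quantiles=q,
    ...<2 lines>...
                       out=out,
                       weights=wgt)
    slices_having_nans = np.isnan(arr[-1, ...])
                                  ~~~^^^^^^^^^
IndexError: index -1 is out of bounds for axis 0 with size 0
```

View pics/s7z.png

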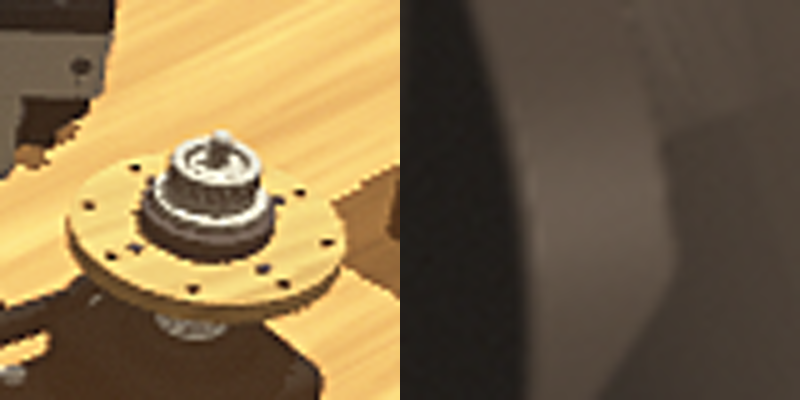

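The side view shows the washer on the ring, with the ring directly under the flange. The arm blocks the top camera, so I'll move it aside and check from there.

>>> step_arm([
  {"wx": 0,"wy": 0,"wz": 0,"tx": 3,"ty": -2,"tz": 0,"hand": 0.8},
  {"wx": 0,"wy": 0,"wz": 0,"tx": 3,"ty": -2,"tz": 0,"hand": 0.8},
  {"wx": 0,"wy": 0,"wz": 0,"tx": 3,"ty": -2,"tz": 0,"hand": 0.8},
  {"wx": 0,"wy": 0,"wz": 0,"tx": 3,"ty": -2,"tz": 0,"hand": 0.8},
  {"wx": 0,"wy": 0,"wz": 0,"tx": 3,"ty": -2,"tz": 0,"hand": 0.8},
  {"wx": 0,"wy": 0,"wz": 0,"tx": 3,"ty": -2,"tz": 0,"hand": 0.8},
  {"wx": 0,"wy": 0,"wz": 0,"tx": 0,"ty": 0,"tz": 0,"hand": 0.8},
  {"wx": 0,"wy": 0,"wz": 0,"tx": 0,"ty": 0,"tz": 0,"hand": 0.8},
  {"wx": 0,"wy": 0,"wz": 0,"tx": 0,"ty": 0,"tz": 0,"hand": 0.8},
  {"wx": 0,"wy": 0,"wz": 0,"tx": 0,"ty": 0,"tz": 0,"hand": 0.8},
])

```text
clock: 31.48
position: [0.6101, 0.1, 0.276]
ee_rot: [2.864, 1.288, -0.001]
force: [0.0, 0.7, -0.5]
width: 0.8
```

```bash
python3 - <<'E'
from h import *
o=arm.observe();print(o['position'],o['force'],o['width'],o['clock'])
a,d1=grab('side','s8');b,d=grab('top','t8')
cv2.imwrite('pics/s8z.png',np.hstack([cv2.resize(a[115:195,400:480],(400,400),interpolation=cv2.INTER_CUBIC),cv2.resize(b[200:250,475:525],(400,400),interpolation=cv2.INTER_CUBIC)])[:,:,::-1])
for n,dd in(('top',d),('side',d1)):
    P=cloud(n,dd); r=np.hypot(P[...,0]-.5925,P[...,1]+.2945)
    for nm,lo,hi in [('hub',.016,.020),('flange',.0225,.0262),('ring',.028,.0315),('baffle',.04,.06)]:
        q=P[(r>lo)&(r<hi)&(P[...,2]>.11)&(P[...,2]<.18)][:,2]
        if len(q): print(n,nm,len(q),np.percentile(q,[10,25,50,75,90]).round(4))
    q=P[(r<.03)&(P[...,2]>.154)&(P[...,2]<.168)]; print('hubctr',len(q),(q.min(0)+q.max(0))/2,q.max(0)-q.min(0))
E
```

```text
[0.61005112 0.09998522 0.27601089] [ 0.03135809  0.69525076 -0.54193735] 0.800153911063347 31.4833
top hub 119 [0.1549 0.1582 0.1593 0.1608 0.1617]
top flange 96 [0.139  0.1403 0.1411 0.1423 0.1432]
top ring 116 [0.1333 0.1344 0.1359 0.1371 0.138 ]
top baffle 1330 [0.1216 0.1227 0.1239 0.125  0.1259]
hubctr 306 [ 0.59298007 -0.293809    0.16021116] [0.04223825 0.04090705 0.01240079]
side hub 75 [0.1422 0.1483 0.1568 0.1599 0.1608]
side flange 87 [0.1367 0.1404 0.1426 0.1519 0.1594]
side ring 93 [0.1254 0.1288 0.1345 0.1377 0.1411]
side baffle 522 [0.122  0.1229 0.1241 0.1253 0.1261]
hubctr 165 [ 0.59147425 -0.29117386  0.16091895] [0.04305923 0.04941571 0.01366116]
```

View pics/s8z.png

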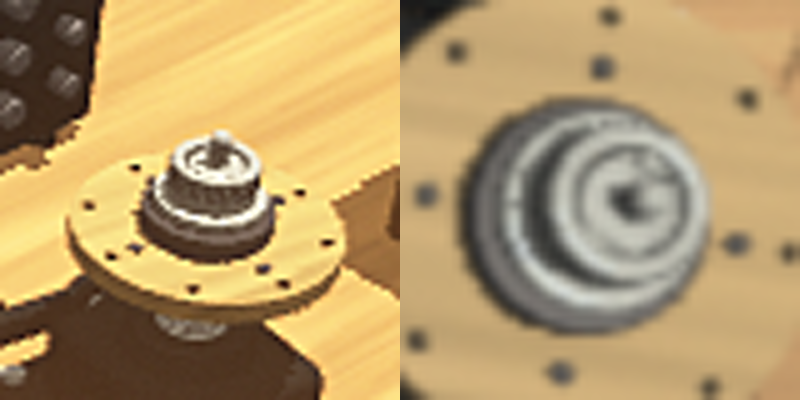

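```bash
python3 - <<'E'
from cell import arm
print(arm.sign_off())
E
```

```text
the job is handed in; nothing more can be done
None
```

The ring and the keyed washer are both seated on the mount, released, and handed in at about 31.6 s. No verdict was returned.

**Ring:** I threaded it over the spindle and set it down with about 6 N. Before the washer went on, its top was 12 mm above the baffle (z 0.1358 against 0.1239). Its centre was about 2 mm from the spindle axis.

**Washer:** I gripped it twice at right angles to centre it in the jaws, then lowered it until the tab rested on the shoulder at about 5 N. Turning it about 8.5° let the tab drop into the keyway. It went down freely and came to a firm stop at about 13 N.

**Last checks, after letting go:**
- **Height:** the top camera puts the hub top 35.5 mm above the baffle (36 expected) and the flange top 17.2 mm above it (18 expected), so the washer is home within about 1 mm.
- **Level:** both pictures show it lying flat on the ring. I judged this by eye and did not measure the tilt.
- **Position:** the top view puts the hub centre within about 1 mm of the spindle axis. The side view disagreed by about 3 mm, but it sees only part of the hub and its span came out too wide, so I went by the top view.
- **Forces:** the highest wrist reading after any move was about 13 N. Forces during the moves themselves were not sampled.
- **Other parts:** the arm did not go near them, but I did not measure their positions again at the end.

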